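# Pack and wedge a plaster mould shut under the drying press

### The job

The two-part plaster mould in the press is drying with its joint standing slightly open. Pack the gap between the wooden pressure board on top of the mould and the green crossbar: lay one or more flat packing slips under the bar, one on another, until what is left is right for the wedge, then push the wedge in on top of them, thin end first, until it is tight under the bar and the mould's joint is pressed shut, without forcing it. Finish while still gripping the wedge and keeping it pushed in; leave the jar and the roll of tape behind the press where they stand.

Things in the scene. Friction and masses are not known exactly. Their poses are not given: they have to be found in the camera images.
- press: the drying press, fixed: a plywood base 230 x 300 x 18 mm carrying the white mould and two upright threaded rods (12 mm thick, 297 mm tall, at y = +125 and -125 mm). Origin: centre of the base's underside. Its x axis points away from the robot, level, square to the crossbar: slips and wedge go in along +x. The crossbar's centre line is over x = 0
- mould_top (a point): centre of the flat, level top of the brown wooden pressure board (160 mm along the press's x, 100 mm along y) that lies fixed on the mould's upper half, straight under the crossbar. It sinks by about 2 mm as the joint closes
- mould_upper (a joint): how far the mould's joint stands open, in m: about 0.002 at the start, 0 when pressed shut. The upper half can only move straight up and down and rests on a soft rubber cord; about 5 N on top presses it shut, and it springs back when let off
- bar_underside (a point): centre of the crossbar's level underside. The crossbar is a rigid green steel flat bar, 290 mm long along the press's y, 30 mm wide along x, 12 mm thick (wing nuts at its ends, over the rods), fixed at a height that differs from day to day: 21 to 31 mm clear above the pressure board while the joint is open
- crossbar: the crossbar with its nuts; origin at point bar_underside, axes as the press's
- slip_a_mid (a point): centre of a loose, pale wooden packing slip, 120 x 38 x 8.5 mm, lying flat on the bench beside or before the press: x along its 120 mm length (at the start within 0.25 rad of straight ahead), z up. The three slips are alike; one or two, rarely three, are needed, according to the gap
- slip_b_mid (a point): centre of the second packing slip, the same
- slip_c_mid (a point): centre of the third packing slip, the same
- slip_a: the first slip; origin at the centre of its underside
- slip_b: the second slip; origin at the centre of its underside
- slip_c: the third slip; origin at the centre of its underside
- wedge_mid (a point): point in the middle of the loose brown beech wedge, 6.5 mm over its flat underside. It is 95 mm long along its own y and 34 mm wide; its top slopes: 4 mm thick at the thin end (-y), 13 mm in the middle, 22 mm at the thick end (+y), 0.19 mm per mm. At the start it lies on the bench, thin end pointing away from the robot within 0.25 rad
- wedge: the wedge; origin at the centre of its underside. Its slope bears on the crossbar's edge next to the robot. Gripped across its width at the last 20 mm of the thick end, it bites and still shuts the joint when the gap left above the slips is 5.5 to 14.5 mm
- tape_roll: bystander behind the press: roll of tape, 98 mm wide, 25 mm tall
- jar_size: bystander behind the press: brown jar with a white lid, 66 mm wide, 105 mm tall
There are look-alikes about, which are no part of the job. Leave any orange look-alike of the slip_c alone.

How it is judged:
By the outcome, as a careful person would: the job done as asked, in the order asked, and still so for the second after the job is handed in, while the arm keeps its last pose, push and grip.
It also fails if it takes over 72 s, if anything falls off the work surface, if the arm or the gripper's body presses on something with over 40 N, if the wrist force passes 120 N, or if a joint passes its speed limit or range.

### The arm

A 7-joint arm with a two-finger parallel gripper is mounted at the origin on the work surface; the furniture and walls round the work are solid. World frame = base frame: x ahead of the robot, y to its left, z up, the work surface at z = 0. Lengths are in m, angles in rad, forces in N, time in s.
With the tool pointing down it reaches from about 0.4 to 0.85 m from the base axis. Payload 4.5 kg.
Tool frame: the origin (TCP) lies on the centre line of the jaws, within the pads' length; the fingertips stand 11 mm ahead of it and the grasp point (between the pads) lies 8 mm behind it; z points along the fingers, y is the line along which they close (so a half turn about z gives the same grasp; the last joint's range is limited). The gripper opens to 88 mm and grips with 3 to 60 N. Pads are 18 mm wide; open, the fingers measure 123 mm over their backs; the gripper's body (75 mm by 187 mm) begins 45 mm behind the grasp point.
Start: joints at [-1.226, 0.689, -0.195, 1.565, 0.157, 0.902, -0.215], TCP at [0.191, 0.595, 0.25] pointing down, gripper open.
Joint ranges: [-3.01, 3.01], [-0.46, 2.08], [-1.47, 1.51], [0.13, 2.56], [-1, 4.14], [0.04, 2.09], [-2.66, 2.66]. Speed limits (rad/s): [2.57, 2.57, 3.14, 3.14, 3.14, 3.14, 3.14].

### API

Orientations are given as a unit quaternion [x, y, z, w].
In Python, from plant import * gives the robot as it stands. The module is installed in compiled form; this text tells all that it offers.
- The arm moves only by the tool send_rows, never from a script. Its argument "motion" is a list of rows, each an object of numbers: "x", "y", "z": the shift along the tool's x, y, z in cm; "rx", "ry", "rz": the turn, a rotation vector about the tool's x, y, z in rad; "jaw": the finger opening in cm, from 0 to 8.81. In form: [{"x": .., "y": .., "z": .., "rx": .., "ry": .., "rz": .., "jaw": ..}, ...]. A call has exactly 5 rows; each row shifts and turns the commanded pose from where the row before left it, along the tool's axes as they then stand; what a row does not reach is not made up. A row lasts 1/10 s, in which the tool goes at most 50 mm and 8.59 degrees, less where a joint would pass 70% of its speed; a pose out of reach is approached as far as the arm can. A call is refused whole if a number of a shift passes 5 or a number of a turn 0.15, either way. A call with a gripper value outside its range is refused whole. The fingers move at their own pace and stop on an object; "grip_force" is the grip in N (left out, the last holds). Time passes only in rows, so rows that do not move let the fingers close, or fill a call up. It gives the time, the measured TCP pose, the force, the opening and the grip force at its end, in the units of the state.
- get_state(): the state, without advancing time (a new reading comes with each control period).
- snapshot(name): name is "scene" or "side" or "wrist"; returns a dict with "img" (400x640x3 uint8, red, green, blue), "vertical_fov" (degrees; the focal length in pixels is half the picture's height over the tangent of half this angle, whatever the lens; pixels are square), "cx", "cy" (the principal point, pixels), "extrinsics" (4x4, takes a point from camera to world coordinates). Camera axes: x right, y up, looking along -z (the intrinsics and any distortion apply to the point x, -y, -z); pixel columns grow to the right and rows downward; lengths in m; the calibration is good to about 2 mm. A picture is of the moment at which its call begins. There is no depth.
- finish_job(): hands the job in; it is judged then, once.
The state is a dict: "clock": time; "q": joint angles; "qd": joint speeds; "joint_torque": joint torques, N m; "tool_pos": TCP position; "eef_rot": TCP orientation; "contact_force": force on the tool from outside, world axes, zero at the start; "moment": the same for the moment, N m; "opening": opening from 0.0 (shut) to 1.0 (fully open); "finger_force": force on a finger pad.
Only numpy, scipy, OpenCV 4.12 (cv2) and the standard library are available. Lean on these libraries where they do the work, as an engineer would, in place of code of your own. Each camera call takes 0.05 s, during which the arm holds its last target. There are 200 camera calls.

## Working session

There is one attempt and no reset: what is moved stays moved. The work goes in short steps, Python scripts to look and compute and a tool call to move; the robot and the scene stay as the last step left them, time stands still between calls to the robot, and variables do not carry over. Pictures are saved under pics/ and viewed, at most 10 in all, crops included, and the job is handed in when it is done.

Besides the shell and the picture viewer there is one more tool, called after "Request:" by a JSON object that holds its "method" and its "body". send_rows: Moves the arm, as the interface text tells. Its arguments: {"type":"object","properties":{"motion":{"type":"array"},"grip_force":{"type":"number"}},"required":["motion"]}

```bash
mkdir -p pics; python3 - <<'E'
from plant import *
import cv2,numpy as np
s=get_state();print(s)
for n in ("scene","side","wrist"):
    d=snapshot(n);cv2.imwrite(f"pics/{n}0.png",d["img"][:,:,::-1]);print(n,{k:v for k,v in d.items() if k!="img"})
a=[cv2.imread(f"pics/{n}0.png") for n in("scene","side")]
E
```

```text
{'clock': 0.0, 'q': array([-1.22621864,  0.68996087, -0.19451855,  1.56635204,  0.15729946,
        0.90249323, -0.2151269 ]), 'qd': array([-6.77662922e-05,  1.57596732e-03, -1.01490453e-03,  5.86707569e-04,
       -6.98901744e-04,  4.60145547e-04, -1.27455774e-04]), 'joint_torque': array([-8.28533830e-04, -5.27567160e+01, -1.26691125e+00, -1.53437126e+01,
       -5.25531534e-02,  6.44589352e-03,  1.68707616e-04]), 'tool_pos': array([0.19098013, 0.59446063, 0.24892242]), 'eef_rot': array([ 1.54733740e-01,  9.87955789e-01, -9.07639209e-04, -7.57835377e-05]), 'contact_force': array([ 0.56772684, -0.47862006, -0.41620871]), 'moment': array([-0.02009336, -0.01554592, -0.01479392]), 'finger_force': 0.0, 'opening': 1.0006313912784506}
scene {'vertical_fov': 45.970095380698154, 'cx': 315.46107195189, 'cy': 198.6022710487159, 'extrinsics': array([[ 0.82885449,  0.33139235, -0.45075419, -0.13085241],
       [-0.55936174,  0.47545102, -0.67901456, -1.04386509],
       [-0.01070869,  0.81493891,  0.57944792,  1.00134122],
       [ 0.        ,  0.        ,  0.        ,  1.        ]])}
side {'vertical_fov': 52.369576033302174, 'cx': 314.28174349033986, 'cy': 202.8208905681708, 'extrinsics': array([[-0.95236367,  0.15888718, -0.26030426,  0.2058208 ],
       [-0.30378158, -0.4191465 ,  0.85558925,  1.01210518],
       [ 0.02683654,  0.89390775,  0.4474469 ,  0.70789972],
       [ 0.        ,  0.        ,  0.        ,  1.        ]])}
wrist {'vertical_fov': 64.37346939774922, 'cx': 317.10509650711214, 'cy': 208.070476302727, 'extrinsics': array([[ 0.30606485, -0.91882159, -0.24918105,  0.12717703],
       [ 0.9520094 ,  0.29496741,  0.08168436,  0.6158293 ],
       [-0.00155306, -0.26222341,  0.96500594,  0.38428854],
       [ 0.        ,  0.        ,  0.        ,  1.        ]])}
```

View pics/scene0.png

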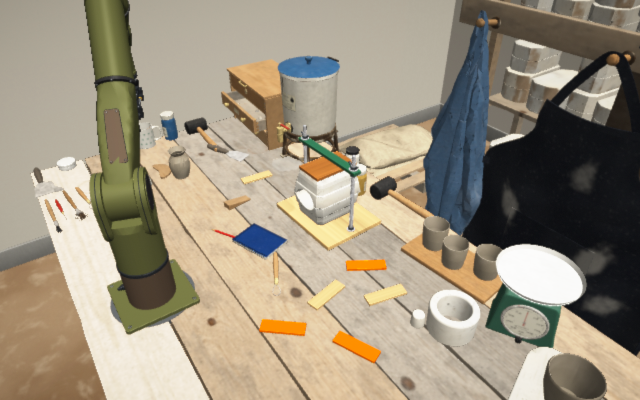

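View pics/side0.png

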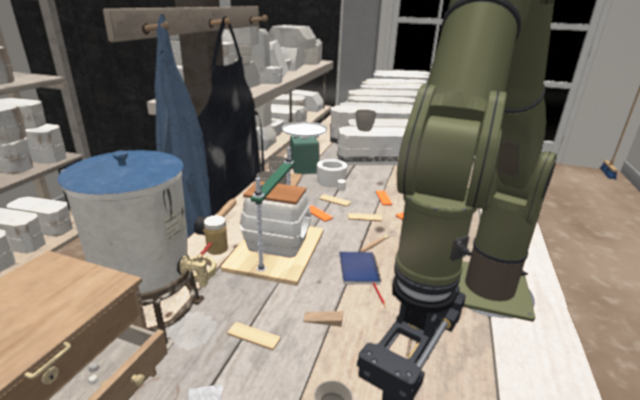

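Scene: pale slips at about (257,177), (326,293), (385,294); wedge at (237,202); press at about (330,190), with the green bar from (305,138) to (352,172). The orange slips are look-alikes. Side: slips at (253,335), (365,216), (335,200); wedge at (323,318).

```bash
cat > h.py <<'E'
import numpy as np,cv2
from scipy.spatial.transform import Rotation as R
class Cam:
    def __init__(s,d):
        s.img=d["img"];s.f=s.img.shape[0]/2/np.tan(np.radians(d["vertical_fov"])/2);s.c=np.array([d["cx"],d["cy"]]);s.T=np.array(d["extrinsics"])
    def ray(s,p):
        p=np.atleast_2d(np.float64(p));q=(p-s.c)/s.f
        return s.T[:3,3],np.c_[q[:,0],-q[:,1],-np.ones(len(q))]@s.T[:3,:3].T
    def on(s,p,z):
        o,v=s.ray(p);return o+v*((z-o[2])/v[:,2])[:,None]
    def proj(s,P):
        k=(np.atleast_2d(P)-s.T[:3,3])@s.T[:3,:3];return s.c+s.f*np.c_[k[:,0],-k[:,1]]/-k[:,2:]
def tri(*cp):
    A=np.zeros((3,3));b=np.zeros(3);L=[]
    for c,p in cp:
        o,v=c.ray(p);v=v[0]/np.linalg.norm(v);M=np.eye(3)-np.outer(v,v);A+=M;b+=M@o;L.append((o,M))
    X=np.linalg.solve(A,b);return X,[np.linalg.norm(M@(X-o)) for o,M in L]
def blobs(img,lo,hi,amin=60):
    m=cv2.inRange(cv2.cvtColor(img,cv2.COLOR_RGB2HSV),lo,hi);m=cv2.morphologyEx(m,cv2.MORPH_OPEN,np.ones((2,2)))
    return [c for c in cv2.findContours(m,cv2.RETR_EXTERNAL,cv2.CHAIN_APPROX_NONE)[0] if cv2.contourArea(c)>amin],m
E
python3 - <<'E'
from plant import *
from h import *
for n,pts in(("scene",[(257,177),(326,293),(385,294),(237,202),(340,155),(340,220),(385,220),(300,215)]),("side",[(253,335),(365,216),(335,200),(323,318),(275,180),(240,265),(310,192)])):
    c=Cam(snapshot(n));hsv=cv2.cvtColor(c.img,cv2.COLOR_RGB2HSV)
    print(n,[(p,hsv[p[1],p[0]].tolist(),c.on(p,0.009)[0].round(3).tolist()) for p in pts])
    a=cv2.cvtColor(c.img,cv2.COLOR_RGB2BGR)
    x,y=(255,110) if n=="scene" else (200,140)
    cv2.imwrite(f"pics/{n}c.png",cv2.resize(a[y:y+150,x:x+150],None,fx=4,fy=4,interpolation=cv2.INTER_CUBIC))
a=np.hstack([cv2.imread("pics/scenec.png"),cv2.imread("pics/sidec.png")]);cv2.imwrite("pics/press.png",cv2.resize(a,(800,400)))
E
```

```text
scene [((257, 177), [24, 93, 249], [0.536, 0.369, 0.009]), ((326, 293), [24, 94, 248], [0.407, -0.281, 0.009]), ((385, 294), [24, 91, 250], [0.542, -0.378, 0.009]), ((237, 202), [16, 113, 209], [0.397, 0.263, 0.009]), ((340, 155), [14, 187, 210], [0.901, 0.321, 0.009]), ((340, 220), [22, 103, 242], [0.639, -0.033, 0.009]), ((385, 220), [20, 62, 239], [0.765, -0.121, 0.009]), ((300, 215), [24, 87, 251], [0.542, 0.068, 0.009])]
side [((253, 335), [22, 59, 247], [0.538, 0.378, 0.009]), ((365, 216), [21, 59, 249], [0.407, -0.288, 0.009]), ((335, 200), [21, 61, 248], [0.544, -0.376, 0.009]), ((323, 318), [15, 76, 206], [0.4, 0.27, 0.009]), ((275, 180), [76, 95, 134], [0.837, -0.473, 0.009]), ((240, 265), [21, 61, 247], [0.692, 0.139, 0.009]), ((310, 192), [15, 26, 196], [0.658, -0.411, 0.009])]
```

View pics/press.png

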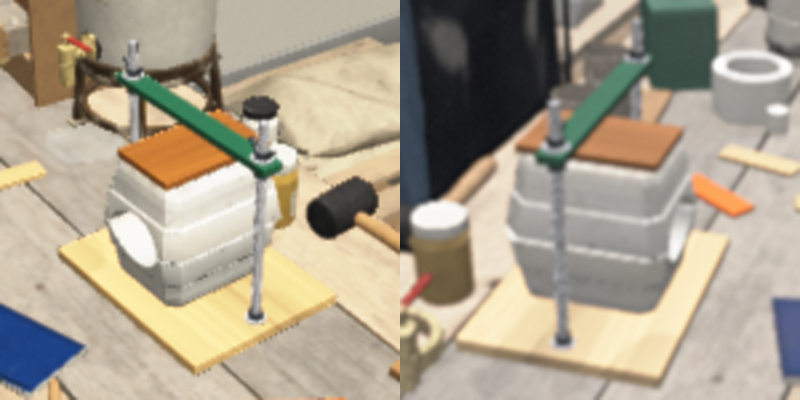

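The press crop shows clear base corners, board corners and bar. Now I'll measure slips, wedge and press.

```bash
python3 - <<'E'
from plant import *
from h import *
C={n:Cam(snapshot(n)) for n in("scene","side")}
np.set_printoptions(precision=4,suppress=True)
T={"s1":((257,177),(253,335)),"s2":((326,293),(365,216)),"s3":((385,294),(335,200)),"w":((237,202),(323,318))}
for k,v in T.items():
    for (n,c),p in zip(C.items(),v):
        m=(np.linalg.norm(cv2.cvtColor(c.img,cv2.COLOR_RGB2LAB).astype(float)-cv2.cvtColor(c.img,cv2.COLOR_RGB2LAB)[p[1],p[0]].astype(float),axis=2)<(22 if k!="w" else 30)).astype(np.uint8)
        l=cv2.connectedComponents(m)[1];l=(l==l[p[1],p[0]]).astype(np.uint8)
        ct=max(cv2.findContours(l,0,cv2.CHAIN_APPROX_NONE)[0],key=len)[:,0]
        P=c.on(ct,0.0085 if k!="w" else .011)[:,:2];r=cv2.minAreaRect((P*1000).astype(np.float32));b=cv2.boxPoints(r);e=max(b[1]-b[0],b[2]-b[1],key=np.linalg.norm);e=e*np.sign(e[0])
        print(k,n,l.sum(),np.array(r[0]),np.array(r[1]),"yaw",np.arctan2(e[1],e[0]))
f=8/3
S=lambda x,y:(C["scene"],(255+x/f,110+y/f)); D=lambda x,y:(C["side"],(200+(x-400)/f,140+y/f))
print("base +x+y",D(458,345)[0].on(D(458,345)[1],.018),"-x+y",tri(S(60,252),D(660,380)),"-x-y",tri(S(197,371),D(729,236)))
print("+x-y",S(337,298)[0].on(S(337,298)[1],.018))
print("board -x+y",tri(S(118,152),D(657,164)),"-x-y",tri(S(165,187),D(684,126)))
print("bar end-y",tri(S(262,170),D(640,60)),"+y", tri(S(125,76),D(550,155)))
print("rodtop -y",tri(S(265,122),D(637,18)),"+y",tri(S(132,42),D(555,102)))
print("rodbase",tri(S(256,318),D(563,343)), S(256,318)[0].on(S(256,318)[1],.018),D(563,343)[0].on(D(563,343)[1],.018))
E
```

```text
s1 scene 164 [536.6557 375.4521] [ 46.4881 117.8278] yaw -0.058792524
s1 side 596 [538.5563 373.2935] [ 37.3915 119.1258] yaw -0.084149115
s2 scene 418 [ 408.0231 -280.9873] [118.6721  39.4572] yaw 0.20553927
s2 side 209 [ 393.8194 -308.5583] [160.8833  87.0575] yaw 0.81892985
s3 scene 413 [ 544.8235 -375.9021] [ 37.7499 117.7985] yaw -0.20342278
s3 side 130 [ 547.7562 -388.7739] [ 40.5777 120.173 ] yaw -0.21331087
w scene 61356 [1009.2399 1251.0294] [3828.241  2907.6479] yaw 0.92916507
w side 30678 [ 594.4492 -110.9006] [ 678.3947 1416.4006] yaw -1.4777162
base +x+y [[0.7245 0.1864 0.018 ]] -x+y (array([0.5064, 0.1624, 0.012 ]), [np.float64(0.0009247142969432846), np.float64(0.0009247142969434544)]) -x-y (array([ 0.5197, -0.138 ,  0.0147]), [np.float64(0.0013232846510127744), np.float64(0.0013232846510127586)])
+x-y [[ 0.7407 -0.1294  0.018 ]]
board -x+y (array([0.5449, 0.0643, 0.2062]), [np.float64(0.0014214759179906826), np.float64(0.0014214759179905607)]) -x-y (array([ 0.5479, -0.033 ,  0.2072]), [np.float64(0.001946130482956126), np.float64(0.0019461304829561593)])
bar end-y (array([ 0.6284, -0.1115,  0.2442]), [np.float64(0.004200364216665647), np.float64(0.004200364216665526)]) +y (array([0.6187, 0.1602, 0.2461]), [np.float64(0.002922665776051598), np.float64(0.002922665776051549)])
rodtop -y (array([ 0.6321, -0.1058,  0.2997]), [np.float64(0.001171965525835942), np.float64(0.0011719655258358096)]) +y (array([0.6198, 0.1458, 0.2973]), [np.float64(0.0006775490002594529), np.float64(0.0006775490002593781)])
rodbase (array([ 0.7029, -0.0031, -0.0926]), [np.float64(0.012430551301562245), np.float64(0.012430551301562202)]) [[ 0.6327 -0.1029  0.018 ]] [[0.6218 0.1456 0.018 ]]
```

```bash
cat >> h.py <<'E'
def plan(s,P,psi):
    "from the state: turn rz first, then the shift in cm along the level tool's axes at yaw psi"
    m=R.from_quat(s["eef_rot"]).as_matrix();cur=np.arctan2(-m[1,0],-m[0,0]);d=(psi-cur+np.pi/2)%np.pi-np.pi/2
    c,n=np.cos(psi),np.sin(psi);Rt=np.array([[-c,-n,0],[-n,c,0],[0,0,-1]]).T
    tilt=R.from_matrix(m.T@(R.from_rotvec([0,0,-cur+psi]).as_matrix()@m)).as_rotvec()
    e=R.from_matrix(m.T@Rt).as_rotvec()
    print("turn",e.round(3),"shift cm",(Rt.T@(np.array(P)-s["tool_pos"])*100).round(2),"| tcp",s["tool_pos"].round(4),"yaw",cur.round(3),"F",s["contact_force"].round(1),"open",round(s["opening"]*88.1,1),"ff",round(s["finger_force"],1),"t",round(s["clock"],2))
def slipgrip(xy,psi,off,z): return [xy[0]+off*np.cos(psi),xy[1]+off*np.sin(psi),z]
E
python3 - <<'E'
from plant import *
from h import *
plan(get_state(),slipgrip((.5375,.3745),-.07,-.045,.12),-.07)
C={n:Cam(snapshot(n)) for n in("scene","side")}
for n,(p,lo,hi) in {"scene":((237,202),(12,100,160),(19,160,225)),"side":((323,318),(12,65,170),(18,110,225))}.items():
    c=C[n];x,y=p
    hs=cv2.cvtColor(c.img,cv2.COLOR_RGB2HSV)
    bl,_=blobs(c.img,lo,hi,20)
    bl=[b for b in bl if cv2.pointPolygonTest(b,p,True)>-3]
    for b in bl:
        P=c.on(b[:,0],0.011)[:,:2];r=cv2.minAreaRect((P*1000).astype(np.float32));bx=cv2.boxPoints(r);print(n,r,bx.round(),b[:,0].min(0),b[:,0].max(0))
E
```

```text
turn [-0.    -0.    -0.241] shift cm [-31.6  -19.57  12.95] | tcp [0.1911 0.595  0.2495] yaw -0.311 F [-0.4  0.2  0.6] open 88.3 ff 0.0 t 0.35
scene ((399.7118835449219, 260.91839599609375), (34.35911560058594, 82.64879608154297), 79.7926025390625) [[356. 251.]
 [437. 237.]
 [443. 271.]
 [362. 285.]] [226 197] [249 206]
side ((398.55255126953125, 265.70635986328125), (94.91155242919922, 31.78237533569336), 19.352008819580078) [[349. 265.]
 [359. 235.]
 [449. 266.]
 [438. 296.]] [305 312] [343 321]
```

Request:
{"method": "send_rows", "body": {"motion": [{"rz": -0.12,"jaw": 6},{"rz": -0.12,"jaw": 6},{"x": -4,"y": -2.5,"z": 1.6,"jaw": 6},{"x": -4,"y": -2.5,"z": 1.6,"jaw": 6},{"x": -4,"y": -2.5,"z": 1.6,"jaw": 6}], "grip_force": 25}}

```text
schema error: expected keys x, y, z, rx, ry, rz, jaw
```

Request:
{"method": "send_rows", "body": {"motion": [{"x": -4,"y": -2.4,"z": 1.6,"jaw": 6},{"x": -4,"y": -2.4,"z": 1.6,"jaw": 6},{"x": -4,"y": -2.4,"z": 1.6,"jaw": 6},{"x": -4,"y": -2.4,"z": 1.6,"jaw": 6},{"x": -3.6,"y": -2.4,"z": 1.6,"jaw": 6}]}}

```text
schema error: expected keys x, y, z, rx, ry, rz, jaw
```

```bash
python3 - <<'E'
from plant import *
from h import *
c=Cam(snapshot("wrist"));s=get_state();plan(s,slipgrip((.5375,.3745),-.07,-.045,.12),-.07)
cv2.imwrite("pics/w1.png",c.img[:,:,::-1])
print(c.proj([.5375,.3745,.0085]),c.T.round(3).tolist())
E
```

```text
turn [-0.    -0.    -0.241] shift cm [-31.6  -19.58  12.97] | tcp [0.1911 0.595  0.2497] yaw -0.311 F [ 0.9  0.  -1. ] open 88.3 ff 0.0 t 0.5
[[248.69014307 437.10649623]] [[0.306, -0.919, -0.25, 0.127], [0.952, 0.295, 0.08, 0.616], [-0.0, -0.262, 0.965, 0.385], [0.0, 0.0, 0.0, 1.0]]
```

View pics/w1.png

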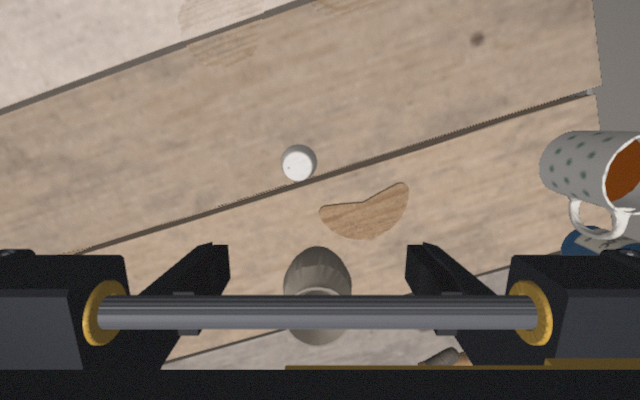

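The wrist view (before any move) has image-up toward the robot and the fingers at rows 245–335. Rows need all their keys, so I'll resend.

Request:
{"method": "send_rows", "body": {"motion": [{"x": 0,"y": 0,"z": 0,"rx": 0,"ry": 0,"rz": -0.12,"jaw": 6},{"x": 0,"y": 0,"z": 0,"rx": 0,"ry": 0,"rz": -0.12,"jaw": 6},{"x": -4,"y": -2.5,"z": 1.6,"rx": 0,"ry": 0,"rz": 0,"jaw": 6},{"x": -4,"y": -2.5,"z": 1.6,"rx": 0,"ry": 0,"rz": 0,"jaw": 6},{"x": -4,"y": -2.5,"z": 1.6,"rx": 0,"ry": 0,"rz": 0,"jaw": 6}], "grip_force": 25}}

```text
clock: 1.0
tool_pos: [0.3066, 0.511, 0.2014]
eef_rot: [0.035, 0.999, 0.0, 0.0]
contact_force: [0.0, 0.4, 1.0]
opening: 0.682
finger_force: 0.0
```

Request:
{"method": "send_rows", "body": {"motion": [{"x": -4,"y": -2.4,"z": 1.6,"rx": 0,"ry": 0,"rz": 0,"jaw": 6},{"x": -4,"y": -2.4,"z": 1.6,"rx": 0,"ry": 0,"rz": 0,"jaw": 6},{"x": -4,"y": -2.4,"z": 1.6,"rx": 0,"ry": 0,"rz": 0,"jaw": 6},{"x": -4,"y": -2.4,"z": 1.6,"rx": 0,"ry": 0,"rz": 0,"jaw": 6},{"x": -3.6,"y": -2.4,"z": 1.6,"rx": 0,"ry": 0,"rz": 0,"jaw": 6}]}}

```text
clock: 1.5
tool_pos: [0.4947, 0.3769, 0.1212]
eef_rot: [0.036, 0.999, 0.0, 0.001]
contact_force: [0.3, 1.1, -0.7]
opening: 0.679
finger_force: 0.0
```

```bash
python3 - <<'E'
from plant import *
from h import *
c=Cam(snapshot("wrist"));s=get_state();plan(s,slipgrip((.5375,.3745),-.07,-.045,.12),-.07)
cv2.imwrite("pics/w2.png",c.img[:,:,::-1])
print(c.proj([[.5375,.3745,.0085],[.48,.379,.0085]]))
E
```

```text
turn [-0.009  0.005 -0.012] shift cm [ 0.98  0.95 -0.17] | tcp [0.5017 0.3675 0.1183] yaw -0.082 F [ 5.  -4.3 -1.5] open 60.1 ff 0.0 t 1.55
[[317.29853547 256.6631502 ]
 [317.75453864 189.69418231]]
```

View pics/w2.png

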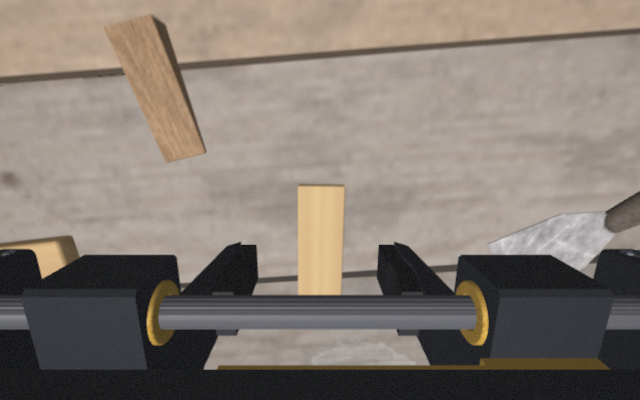

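Wrist view: slip's rear end at (298–344, 185), running straight down between the fingers; wedge at (105–205, 15–160), thick end up (toward the robot).

```bash
cat >> h.py <<'E'
def slip_wrist(c,z,seed=None):
    "rear end centre and yaw of the pale slip seen from the wrist, top face at z"
    hs=cv2.cvtColor(c.img,cv2.COLOR_RGB2HSV);m=cv2.inRange(hs,(18,80,150),(28,170,255));m[240:]=0;m[:,:180]=0;m[:,460:]=0
    n,l,st,_=cv2.connectedComponentsWithStats(m);k=1+np.argmax(st[1:,4]);l=l==k
    print("mask",st[k],hs[210,321])
    y0=st[k][1];L=[];Rr=[]
    for y in range(y0+5,238):
        x=np.flatnonzero(l[y])
        if len(x)>10:L.append((x[0],y));Rr.append((x[-1]+1,y))
    PL=c.on(L,z)[:,:2];PR=c.on(Rr,z)[:,:2]
    a=np.polyfit(PL[:,0],PL[:,1],1);b=np.polyfit(PR[:,0],PR[:,1],1);yaw=np.arctan((a[0]+b[0])/2)
    xm=np.median(np.argwhere(l)[:,1]);ys=np.flatnonzero(l[:,int(xm)])[0];E=c.on((xm,ys),z)[0]
    ymid=(np.polyval(a,E[0])+np.polyval(b,E[0]))/2;w=(np.polyval(b,E[0])-np.polyval(a,E[0]))*np.cos(yaw)
    print("slopes",np.round([a[0],b[0]],3),"width",round(w,4),"rear",E.round(4),ymid.round(4),"yaw",round(yaw,3));return np.array([E[0],ymid]),yaw
E
python3 - <<'E'
from plant import *
from h import *
c=Cam(snapshot("wrist"));r,y=slip_wrist(c,.0085);s=get_state()
plan(s,slipgrip(r,y,.015,.012),y)
E
```

```text
mask [ 310  175   48   65 2629] [ 18  93 220]
slopes [-0.082 -0.075] width 0.0351 rear [0.4768 0.3807 0.0085] 0.3817 yaw -0.079
turn [-0.008  0.003 -0.004] shift cm [ 0.79  1.03 10.72] | tcp [0.4988 0.3696 0.1192] yaw -0.083 F [ 0.4 -0.8  0.3] open 59.8 ff 0.0 t 1.6
```

Request:
{"method": "send_rows", "body": {"motion": [{"x": 0.4,"y": 0.5,"z": 1,"rx": 0,"ry": 0,"rz": 0,"jaw": 6},{"x": 0.4,"y": 0.5,"z": 3,"rx": 0,"ry": 0,"rz": 0,"jaw": 6},{"x": 0,"y": 0,"z": 3,"rx": 0,"ry": 0,"rz": 0,"jaw": 6},{"x": 0,"y": 0,"z": 1.5,"rx": 0,"ry": 0,"rz": 0,"jaw": 6},{"x": 0,"y": 0,"z": 0,"rx": 0,"ry": 0,"rz": 0,"jaw": 6}]}}

```text
clock: 2.1
tool_pos: [0.4826, 0.3894, 0.0348]
eef_rot: [0.034, 0.999, -0.001, -0.002]
contact_force: [-0.2, 0.1, 0.1]
opening: 0.685
finger_force: 0.0
```

```bash
python3 - <<'E'
from plant import *
from h import *
c=Cam(snapshot("wrist"));r,y=slip_wrist(c,.0085);c=Cam(snapshot("wrist"));s=get_state()
plan(s,slipgrip(r,y,.015,.013),y)
E
```

```text
mask [291 239   2   1   2] [ 17  28 164]Traceback (most recent call last):
  File "<stdin>", line 3, in <module>
  File "h.py", line 38, in slip_wrist
    PL=c.on(L,z)[:,:2];PR=c.on(Rr,z)[:,:2]
       ~~~~^^^^^
  File "h.py", line 10, in on
    o,v=s.ray(p);return o+v*((z-o[2])/v[:,2])[:,None]
        ~~~~~^^^
  File "h.py", line 7, in ray
    p=np.atleast_2d(np.float64(p));q=(p-s.c)/s.f
                                      ~^~~~
ValueError: operands could not be broadcast together with shapes (1,0) (2,)
```

```bash
python3 - <<'E'
from plant import *
from h import *
snapshot("wrist")
s=get_state();plan(s,slipgrip((.4768,.3817),-.079,.015,.013),-.079);snapshot("wrist");
s=get_state();plan(s,slipgrip((.4768,.3817),-.079,.015,.013),-.079)
c=Cam(snapshot("wrist"));cv2.imwrite("pics/w3.png",c.img[:,:,::-1])
E
```

```text
turn [0.001 0.    0.009] shift cm [-0.76 -0.89  2.43] | tcp [0.4849 0.39   0.0373] yaw -0.07 F [-0.4 -0.4  0.9] open 60.0 ff 0.0 t 2.2
turn [0.002 0.001 0.009] shift cm [-0.7  -0.9   2.49] | tcp [0.4855 0.39   0.0379] yaw -0.07 F [-0.2 -0.2  0.6] open 59.7 ff 0.0 t 2.25
```

View pics/w3.png

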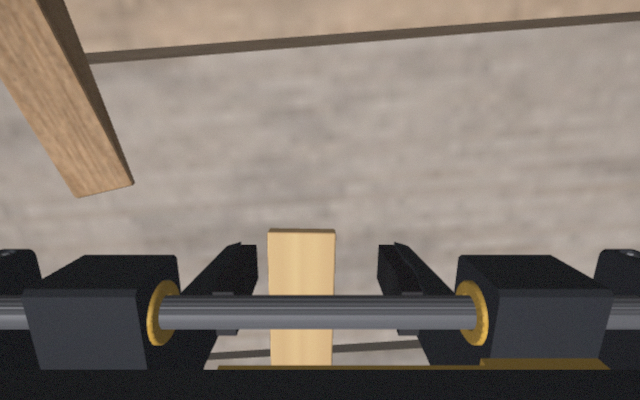

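Slip lies at columns 268–335 and the finger midpoint is column 318, about 9 mm off, which agrees with the computed −0.9 cm. I'll correct, go down, and grip.

Request:
{"method": "send_rows", "body": {"motion": [{"x": -0.7,"y": -0.9,"z": 0,"rx": 0,"ry": 0,"rz": 0.01,"jaw": 6},{"x": 0,"y": 0,"z": 1.2,"rx": 0,"ry": 0,"rz": 0,"jaw": 6},{"x": 0,"y": 0,"z": 1.2,"rx": 0,"ry": 0,"rz": 0,"jaw": 6},{"x": 0,"y": 0,"z": 0,"rx": 0,"ry": 0,"rz": 0,"jaw": 6},{"x": 0,"y": 0,"z": 0,"rx": 0,"ry": 0,"rz": 0,"jaw": 6}]}}

```text
clock: 2.8
tool_pos: [0.4911, 0.3791, 0.0118]
eef_rot: [0.04, 0.999, -0.0, -0.001]
contact_force: [-0.2, -0.5, -0.1]
opening: 0.681
finger_force: 0.0
```

Request:
{"method": "send_rows", "body": {"motion": [{"x": 0,"y": 0,"z": 0,"rx": 0,"ry": 0,"rz": 0,"jaw": 3},{"x": 0,"y": 0,"z": 0,"rx": 0,"ry": 0,"rz": 0,"jaw": 3},{"x": 0,"y": 0,"z": 0,"rx": 0,"ry": 0,"rz": 0,"jaw": 3},{"x": 0,"y": 0,"z": 0,"rx": 0,"ry": 0,"rz": 0,"jaw": 3},{"x": 0,"y": 0,"z": 0,"rx": 0,"ry": 0,"rz": 0,"jaw": 3}]}}

```text
clock: 3.3
tool_pos: [0.4916, 0.3793, 0.0127]
eef_rot: [0.04, 0.999, 0.0, -0.0]
contact_force: [0.2, -0.8, -0.5]
opening: 0.424
finger_force: 25.0
```

Request:
{"method": "send_rows", "body": {"motion": [{"x": 0.5,"y": 0,"z": -2,"rx": 0,"ry": 0,"rz": 0,"jaw": 3},{"x": 1,"y": 0,"z": -4,"rx": 0,"ry": 0,"rz": 0,"jaw": 3},{"x": 1,"y": 0,"z": -4,"rx": 0,"ry": 0,"rz": 0,"jaw": 3},{"x": 0.5,"y": 0,"z": -4,"rx": 0,"ry": 0,"rz": 0,"jaw": 3},{"x": 0,"y": -2,"z": -4,"rx": 0,"ry": 0,"rz": -0.04,"jaw": 3}]}}

```text
clock: 3.8
tool_pos: [0.4584, 0.3651, 0.1947]
eef_rot: [0.018, 1.0, 0.002, -0.0]
contact_force: [0.6, 1.2, -0.2]
opening: 0.428
finger_force: 25.0
```

Request:
{"method": "send_rows", "body": {"motion": [{"x": 0,"y": -3,"z": -4,"rx": 0,"ry": 0,"rz": -0.04,"jaw": 3},{"x": 0,"y": -4,"z": -2,"rx": 0,"ry": 0,"rz": -0.04,"jaw": 3},{"x": 0,"y": -4,"z": 0,"rx": 0,"ry": 0,"rz": 0,"jaw": 3},{"x": 0,"y": -4,"z": 0,"rx": 0,"ry": 0,"rz": 0,"jaw": 3},{"x": 0,"y": -4,"z": 0,"rx": 0,"ry": 0,"rz": 0,"jaw": 3}]}}

```text
clock: 4.3
tool_pos: [0.4634, 0.1702, 0.2531]
eef_rot: [-0.02, 1.0, -0.0, 0.0]
contact_force: [0.8, -0.1, -0.3]
opening: 0.422
finger_force: 25.0
```

Request:
{"method": "send_rows", "body": {"motion": [{"x": 0,"y": -4,"z": 0,"rx": 0,"ry": 0,"rz": 0,"jaw": 3},{"x": 0,"y": -4,"z": 0,"rx": 0,"ry": 0,"rz": 0,"jaw": 3},{"x": 0,"y": -3,"z": 0,"rx": 0,"ry": 0,"rz": 0,"jaw": 3},{"x": 0,"y": -2,"z": 0,"rx": 0,"ry": 0,"rz": 0,"jaw": 3},{"x": 0,"y": 0,"z": 0,"rx": 0,"ry": 0,"rz": 0,"jaw": 3}]}}

```text
clock: 4.8
tool_pos: [0.4684, 0.0384, 0.2526]
eef_rot: [-0.017, 1.0, -0.001, -0.0]
contact_force: [0.1, 0.1, -0.5]
opening: 0.426
finger_force: 25.0
```

```bash
cat >>h.py <<'E'
PR=dict(c=np.array([.6265,.0205]),yaw=.045)
def rel(x,y=0): 
    a=PR["yaw"];return PR["c"]+np.array([x*np.cos(a)-y*np.sin(a),x*np.sin(a)+y*np.cos(a)])
E
python3 - <<'E'
from plant import *
from h import *
for i in range(3):
    C={n:Cam(snapshot(n)) for n in("scene","side")} if i else snapshot("scene")
s=get_state();plan(s,[*rel(-.14),.229],.045)
ims=[]
for n,(x,y) in {"scene":(245,120),"side":(210,130)}.items():
    ims.append(cv2.resize(C[n].img[y:y+120,x:x+120,::-1],(400,400),interpolation=cv2.INTER_CUBIC))
cv2.imwrite("pics/p2.png",np.hstack(ims))
E
```

```text
turn [ 0.001  0.    -0.003] shift cm [-1.66 -3.03  2.38] | tcp [0.4687 0.0438 0.2528] yaw 0.042 F [ 0.   0.3 -0.1] open 37.5 ff 25.0 t 5.05
```

View pics/p2.png

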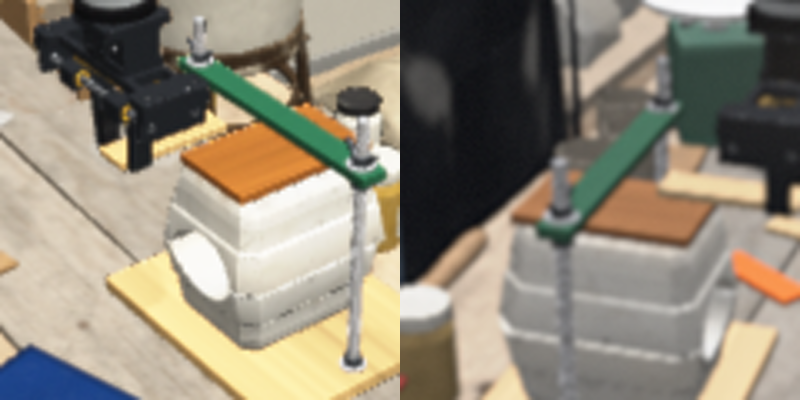

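Slip is held level in front of the press; scene crop: bar from (180,62) to (383,170), slip tip at about (185,140). Moving to the entry pose, then sliding in at mid-gap.

Request:
{"method": "send_rows", "body": {"motion": [{"x": -0.8,"y": -1.5,"z": 0,"rx": 0,"ry": 0,"rz": 0,"jaw": 3},{"x": -0.9,"y": -1.5,"z": 1,"rx": 0,"ry": 0,"rz": 0,"jaw": 3},{"x": 0,"y": 0,"z": 1.4,"rx": 0,"ry": 0,"rz": 0,"jaw": 3},{"x": 0,"y": 0,"z": 0,"rx": 0,"ry": 0,"rz": 0,"jaw": 3},{"x": 0,"y": 0,"z": 0,"rx": 0,"ry": 0,"rz": 0,"jaw": 3}]}}

```text
clock: 5.55
tool_pos: [0.4867, 0.0131, 0.2283]
eef_rot: [-0.02, 1.0, 0.0, -0.001]
contact_force: [1.1, 0.1, -0.2]
opening: 0.428
finger_force: 25.0
```

```bash
python3 - <<'E'
from plant import *
from h import *
C={n:Cam(snapshot(n)) for n in("scene","side")}
s=get_state();plan(s,[*rel(-.053),.229],.045)
# predicted pixels of the slip's front edge against the seen, and bar corner predictions for heights
m=rel(-.14+.105)
for n,c in C.items(): print(n,"bar underside edge -x, z=.229/.233/.237",c.proj([[*rel(-.015,-.145),z] for z in(.229,.233,.237)]).round(1).tolist(),"top",c.proj([[*rel(-.015,-.145),z+.012] for z in(.229,.233,.237)]).round(1).tolist())
# green bar profile: vertical extent along columns
for n,c in C.items():
    _,mk=blobs(c.img,(60,100,40),(90,255,220),50)
    nn,l,st,_=cv2.connectedComponentsWithStats(mk)
    print(n,[s_.tolist() for s_ in st[1:] if s_[4]>100])
E
```

```text
turn [ 0.     0.    -0.005] shift cm [-8.67  0.1  -0.  ] | tcp [0.487  0.0132 0.229 ] yaw 0.04 F [ 0.  -0.2  0.7] open 37.9 ff 25.0 t 5.65
scene bar underside edge -x, z=.229/.233/.237 [[354.0, 180.0], [354.0, 178.9], [354.1, 177.7]] top [[354.1, 176.6], [354.2, 175.5], [354.2, 174.3]]
side bar underside edge -x, z=.229/.233/.237 [[295.4, 167.0], [295.4, 165.8], [295.4, 164.6]] top [[295.5, 163.5], [295.5, 162.3], [295.5, 161.1]]
scene [[305, 140, 46, 33, 352], [488, 288, 72, 60, 1006]]
side []
```

```bash
python3 - <<'E'
from plant import *
from h import *
np.set_printoptions(suppress=True,precision=1)
for n in("scene","side"):
    c=Cam(snapshot(n))
    bl,mk=blobs(c.img,(60,60,30),(95,255,255),100)
    p=(330,157) if n=="scene" else (275,180)
    for b in bl:
        if abs(cv2.pointPolygonTest(b,p,True))<12: print(n,cv2.approxPolyDP(b,1.2,True)[:,0].tolist())
    cor=[(sx*.015,sy*.145) for sx in(-1,1) for sy in(-1,1)]
    for z in(.233,.245): print("bar z",z,c.proj([[*rel(*k),z] for k in cor]).round(1).tolist())
    print("board",c.proj([[*rel(sx*.08,sy*.05),.2065] for sx in(-1,1) for sy in(-1,1)]).round(1).tolist())
    hs=cv2.cvtColor(c.img,cv2.COLOR_RGB2HSV);x,y,w,h=(295,140,70,60) if n=="scene" else (235,165,80,45)
    m=cv2.inRange(hs[y:y+h,x:x+w],(5,90 if n=="side" else 150,60),(16,255,230));k=max(cv2.findContours(m,0,2)[0],key=cv2.contourArea)
    print("boardpoly",(cv2.approxPolyDP(k,1.2,True)[:,0]+[x,y]).tolist())
E
```

```text
scene [[305, 142], [306, 145], [325, 156], [354, 177], [361, 174], [360, 171], [351, 173], [349, 171], [350, 164], [335, 156], [314, 141], [309, 140]]
bar z 0.233 [[354.0, 178.9], [298.4, 141.8], [361.6, 175.6], [305.6, 139.3]]
bar z 0.245 [[354.2, 175.5], [298.3, 138.7], [361.8, 172.2], [305.5, 136.1]]
board [[317.6, 179.8], [299.0, 166.3], [357.0, 163.3], [337.7, 151.2]]
boardpoly [[309, 174], [318, 180], [342, 170], [322, 157], [319, 158], [318, 162], [323, 165], [323, 168]]
side [[310, 141], [292, 141], [295, 164], [293, 166], [283, 165], [263, 187], [263, 193], [267, 194], [292, 167], [295, 168], [296, 172], [302, 172], [302, 166], [310, 163], [314, 154], [310, 153], [312, 150], [314, 151], [314, 147], [310, 145]]
bar z 0.233 [[295.4, 165.8], [261.4, 205.1], [286.5, 164.7], [250.5, 203.5]]
bar z 0.245 [[295.5, 162.3], [261.2, 200.9], [286.5, 161.2], [250.3, 199.3]]
board [[306.7, 187.9], [296.6, 202.2], [256.4, 181.0], [242.9, 194.3]]
boardpoly [[265, 198], [295, 203], [302, 193], [287, 191], [285, 189], [285, 184], [277, 183]]
```

Vision puts the bar's underside at .235–.243 and the board at about .207, too uncertain for choosing the slip count. I'll slide this slip in at mid-gap and feel both surfaces.

Request:
{"method": "send_rows", "body": {"motion": [{"x": 0,"y": 0.1,"z": -0.2,"rx": 0,"ry": 0,"rz": 0,"jaw": 3},{"x": -1.5,"y": 0,"z": 0,"rx": 0,"ry": 0,"rz": 0,"jaw": 3},{"x": -2,"y": 0,"z": 0,"rx": 0,"ry": 0,"rz": 0,"jaw": 3},{"x": -2,"y": 0,"z": 0,"rx": 0,"ry": 0,"rz": 0,"jaw": 3},{"x": -1.5,"y": 0,"z": 0,"rx": 0,"ry": 0,"rz": 0,"jaw": 3}]}}

```text
clock: 6.25
tool_pos: [0.558, 0.0167, 0.2312]
eef_rot: [-0.02, 1.0, 0.0, 0.001]
contact_force: [-1.2, -0.1, -0.6]
opening: 0.426
finger_force: 25.0
```

Request:
{"method": "send_rows", "body": {"motion": [{"x": -1.2,"y": 0,"z": 0,"rx": 0,"ry": 0,"rz": 0,"jaw": 3},{"x": -0.5,"y": 0,"z": 0,"rx": 0,"ry": 0,"rz": 0,"jaw": 3},{"x": 0,"y": 0,"z": 0,"rx": 0,"ry": 0,"rz": 0,"jaw": 3},{"x": 0,"y": 0,"z": 0,"rx": 0,"ry": 0,"rz": 0,"jaw": 3},{"x": 0,"y": 0,"z": 0,"rx": 0,"ry": 0,"rz": 0,"jaw": 3}]}}

```text
clock: 6.75
tool_pos: [0.573, 0.0171, 0.2308]
eef_rot: [-0.02, 1.0, -0.0, -0.0]
contact_force: [-0.3, 0.5, -1.0]
opening: 0.429
finger_force: 25.0
```

Request:
{"method": "send_rows", "body": {"motion": [{"x": 0,"y": 0,"z": -0.2,"rx": 0,"ry": 0,"rz": 0,"jaw": 3},{"x": 0,"y": 0,"z": -0.2,"rx": 0,"ry": 0,"rz": 0,"jaw": 3},{"x": 0,"y": 0,"z": -0.2,"rx": 0,"ry": 0,"rz": 0,"jaw": 3},{"x": 0,"y": 0,"z": 0,"rx": 0,"ry": 0,"rz": 0,"jaw": 3},{"x": 0,"y": 0,"z": 0,"rx": 0,"ry": 0,"rz": 0,"jaw": 3}]}}

```text
clock: 7.25
tool_pos: [0.5737, 0.0171, 0.2368]
eef_rot: [-0.02, 1.0, 0.0, 0.0]
contact_force: [-0.9, 0.5, 0.6]
opening: 0.425
finger_force: 25.0
```

Request:
{"method": "send_rows", "body": {"motion": [{"x": 0,"y": 0,"z": -0.1,"rx": 0,"ry": 0,"rz": 0,"jaw": 3},{"x": 0,"y": 0,"z": -0.1,"rx": 0,"ry": 0,"rz": 0,"jaw": 3},{"x": 0,"y": 0,"z": 0,"rx": 0,"ry": 0,"rz": 0,"jaw": 3},{"x": 0,"y": 0,"z": 0,"rx": 0,"ry": 0,"rz": 0,"jaw": 3},{"x": 0,"y": 0,"z": 0,"rx": 0,"ry": 0,"rz": 0,"jaw": 3}]}}

```text
clock: 7.75
tool_pos: [0.5737, 0.0171, 0.2387]
eef_rot: [-0.02, 1.0, 0.0, -0.0]
contact_force: [0.6, -0.5, -1.4]
opening: 0.424
finger_force: 25.0
```

Request:
{"method": "send_rows", "body": {"motion": [{"x": 0,"y": 0,"z": -0.1,"rx": 0,"ry": 0,"rz": 0,"jaw": 3},{"x": 0,"y": 0,"z": 0,"rx": 0,"ry": 0,"rz": 0,"jaw": 3},{"x": 0,"y": 0,"z": 0,"rx": 0,"ry": 0,"rz": 0,"jaw": 3},{"x": 0,"y": 0,"z": 0,"rx": 0,"ry": 0,"rz": 0,"jaw": 3},{"x": 0,"y": 0,"z": 0,"rx": 0,"ry": 0,"rz": 0,"jaw": 3}]}}

```text
clock: 8.25
tool_pos: [0.5737, 0.0171, 0.2397]
eef_rot: [-0.02, 1.0, 0.0, -0.0]
contact_force: [0.5, -0.5, -0.6]
opening: 0.427
finger_force: 25.0
```

Request:
{"method": "send_rows", "body": {"motion": [{"x": 0,"y": 0,"z": -0.1,"rx": 0,"ry": 0,"rz": 0,"jaw": 3},{"x": 0,"y": 0,"z": 0,"rx": 0,"ry": 0,"rz": 0,"jaw": 3},{"x": 0,"y": 0,"z": 0,"rx": 0,"ry": 0,"rz": 0,"jaw": 3},{"x": 0,"y": 0,"z": 0,"rx": 0,"ry": 0,"rz": 0,"jaw": 3},{"x": 0,"y": 0,"z": 0,"rx": 0,"ry": 0,"rz": 0,"jaw": 3}]}}

```text
clock: 8.75
tool_pos: [0.5737, 0.0171, 0.2407]
eef_rot: [-0.02, 1.0, 0.0, 0.0]
contact_force: [-0.7, -0.2, -0.9]
opening: 0.424
finger_force: 25.0
```

```bash
python3 - <<'E'
from plant import *
from h import *
s=get_state();print(s["contact_force"],s["moment"],s["tool_pos"])
E
```

```text
[-0.74824251 -0.18170067 -0.89177896] [-0.00012822  0.02086851 -0.02896095] [0.57370838 0.01710649 0.24071018]
```

Request:
{"method": "send_rows", "body": {"motion": [{"x": 0,"y": 0,"z": -0.1,"rx": 0,"ry": 0,"rz": 0,"jaw": 3},{"x": 0,"y": 0,"z": 0,"rx": 0,"ry": 0,"rz": 0,"jaw": 3},{"x": 0,"y": 0,"z": 0,"rx": 0,"ry": 0,"rz": 0,"jaw": 3},{"x": 0,"y": 0,"z": 0,"rx": 0,"ry": 0,"rz": 0,"jaw": 3},{"x": 0,"y": 0,"z": 0,"rx": 0,"ry": 0,"rz": 0,"jaw": 3}]}}

```text
clock: 9.25
tool_pos: [0.5737, 0.0171, 0.2417]
eef_rot: [-0.02, 1.0, 0.0, 0.0]
contact_force: [-0.7, -0.8, -0.6]
opening: 0.429
finger_force: 25.0
```

```bash
python3 - <<'E'
from plant import *
from h import *
s=get_state();print(s["contact_force"],s["moment"],s["tool_pos"],R.from_quat(s["eef_rot"]).as_matrix()[:,2])
C={n:Cam(snapshot(n)) for n in("scene","side")}
ims=[]
for n,(x,y) in {"scene":(275,135),"side":(240,150)}.items():
    ims.append(cv2.resize(C[n].img[y:y+80,x:x+80,::-1],(400,400),interpolation=cv2.INTER_CUBIC))
cv2.imwrite("pics/p3.png",np.hstack(ims))
E
```

```text
[-0.65062472 -0.80390935 -0.57769773] [ 0.03627418 -0.00333822 -0.03375349] [0.5737117  0.0171046  0.24171324] [ 2.56021726e-05  1.00175142e-04 -9.99999995e-01]
```

View pics/p3.png

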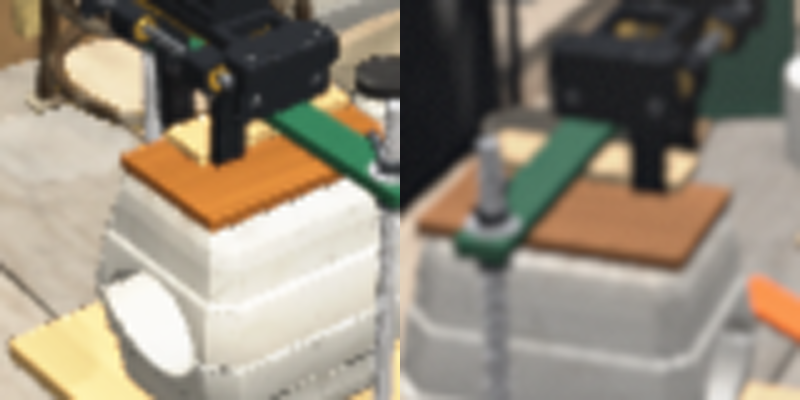

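Both views show the slip through under the bar and the board clear below. No contact at slip top .2375, so I'll keep rising.

Request:
{"method": "send_rows", "body": {"motion": [{"x": 0,"y": 0,"z": -0.1,"rx": 0,"ry": 0,"rz": 0,"jaw": 3},{"x": 0,"y": 0,"z": 0,"rx": 0,"ry": 0,"rz": 0,"jaw": 3},{"x": 0,"y": 0,"z": 0,"rx": 0,"ry": 0,"rz": 0,"jaw": 3},{"x": 0,"y": 0,"z": 0,"rx": 0,"ry": 0,"rz": 0,"jaw": 3},{"x": 0,"y": 0,"z": 0,"rx": 0,"ry": 0,"rz": 0,"jaw": 3}]}}

```text
clock: 9.85
tool_pos: [0.5736, 0.0171, 0.2425]
eef_rot: [-0.02, 1.0, 0.0, -0.0]
contact_force: [0.9, 0.8, -3.9]
opening: 0.426
finger_force: 25.0
```

Request:
{"method": "send_rows", "body": {"motion": [{"x": 0,"y": 0,"z": -0.1,"rx": 0,"ry": 0,"rz": 0,"jaw": 3},{"x": 0,"y": 0,"z": 0,"rx": 0,"ry": 0,"rz": 0,"jaw": 3},{"x": 0,"y": 0,"z": 0,"rx": 0,"ry": 0,"rz": 0,"jaw": 3},{"x": 0,"y": 0,"z": 0,"rx": 0,"ry": 0,"rz": 0,"jaw": 3},{"x": 0,"y": 0,"z": 0,"rx": 0,"ry": 0,"rz": 0,"jaw": 3}]}}

```text
clock: 10.35
tool_pos: [0.5735, 0.0171, 0.2436]
eef_rot: [-0.02, 1.0, 0.0, -0.0]
contact_force: [0.8, 0.8, -4.1]
opening: 0.427
finger_force: 25.0
```

```bash
python3 - <<'E'
from plant import *
s=get_state();print(s["contact_force"],s["moment"],s["tool_pos"])
E
```

```text
[ 0.84331566  0.83838385 -4.12956102] [0.13679744 0.06961411 0.00946057] [0.5735458  0.01712485 0.24359472]
```

Contact with the bar began at TCP z ≈ .242, so its underside is about .238. Now down to feel the board.

Request:
{"method": "send_rows", "body": {"motion": [{"x": 0,"y": 0,"z": 0.5,"rx": 0,"ry": 0,"rz": 0,"jaw": 3},{"x": 0,"y": 0,"z": 0.7,"rx": 0,"ry": 0,"rz": 0,"jaw": 3},{"x": 0,"y": 0,"z": 0.7,"rx": 0,"ry": 0,"rz": 0,"jaw": 3},{"x": 0,"y": 0,"z": 0,"rx": 0,"ry": 0,"rz": 0,"jaw": 3},{"x": 0,"y": 0,"z": 0,"rx": 0,"ry": 0,"rz": 0,"jaw": 3}]}}

```text
clock: 10.85
tool_pos: [0.5737, 0.0171, 0.2245]
eef_rot: [-0.02, 1.0, 0.0, -0.0]
contact_force: [-0.4, -0.3, -0.5]
opening: 0.426
finger_force: 25.0
```

Request:
{"method": "send_rows", "body": {"motion": [{"x": 0,"y": 0,"z": 0.1,"rx": 0,"ry": 0,"rz": 0,"jaw": 3},{"x": 0,"y": 0,"z": 0,"rx": 0,"ry": 0,"rz": 0,"jaw": 3},{"x": 0,"y": 0,"z": 0.1,"rx": 0,"ry": 0,"rz": 0,"jaw": 3},{"x": 0,"y": 0,"z": 0,"rx": 0,"ry": 0,"rz": 0,"jaw": 3},{"x": 0,"y": 0,"z": 0,"rx": 0,"ry": 0,"rz": 0,"jaw": 3}]}}

```text
clock: 11.35
tool_pos: [0.5737, 0.0171, 0.2228]
eef_rot: [-0.02, 1.0, 0.0, 0.0]
contact_force: [0.3, 0.1, -0.5]
opening: 0.429
finger_force: 25.0
```

Request:
{"method": "send_rows", "body": {"motion": [{"x": 0,"y": 0,"z": 0.1,"rx": 0,"ry": 0,"rz": 0,"jaw": 3},{"x": 0,"y": 0,"z": 0,"rx": 0,"ry": 0,"rz": 0,"jaw": 3},{"x": 0,"y": 0,"z": 0,"rx": 0,"ry": 0,"rz": 0,"jaw": 3},{"x": 0,"y": 0,"z": 0,"rx": 0,"ry": 0,"rz": 0,"jaw": 3},{"x": 0,"y": 0,"z": 0,"rx": 0,"ry": 0,"rz": 0,"jaw": 3}]}}

```text
clock: 11.85
tool_pos: [0.5738, 0.0171, 0.2218]
eef_rot: [-0.02, 1.0, 0.0, 0.0]
contact_force: [0.0, -0.2, 0.2]
opening: 0.426
finger_force: 25.0
```

Request:
{"method": "send_rows", "body": {"motion": [{"x": 0,"y": 0,"z": 0.1,"rx": 0,"ry": 0,"rz": 0,"jaw": 3},{"x": 0,"y": 0,"z": 0,"rx": 0,"ry": 0,"rz": 0,"jaw": 3},{"x": 0,"y": 0,"z": 0,"rx": 0,"ry": 0,"rz": 0,"jaw": 3},{"x": 0,"y": 0,"z": 0,"rx": 0,"ry": 0,"rz": 0,"jaw": 3},{"x": 0,"y": 0,"z": 0,"rx": 0,"ry": 0,"rz": 0,"jaw": 3}]}}

```text
clock: 12.35
tool_pos: [0.5738, 0.0171, 0.2207]
eef_rot: [-0.02, 1.0, 0.0, 0.0]
contact_force: [-0.1, 0.7, 1.4]
opening: 0.435
finger_force: 25.0
```

Request:
{"method": "send_rows", "body": {"motion": [{"x": 0,"y": 0,"z": 0.1,"rx": 0,"ry": 0,"rz": 0,"jaw": 3},{"x": 0,"y": 0,"z": 0,"rx": 0,"ry": 0,"rz": 0,"jaw": 3},{"x": 0,"y": 0,"z": 0,"rx": 0,"ry": 0,"rz": 0,"jaw": 3},{"x": 0,"y": 0,"z": 0,"rx": 0,"ry": 0,"rz": 0,"jaw": 3},{"x": 0,"y": 0,"z": 0,"rx": 0,"ry": 0,"rz": 0,"jaw": 3}]}}

```text
clock: 12.85
tool_pos: [0.5738, 0.0171, 0.2198]
eef_rot: [-0.02, 1.0, 0.0, 0.0]
contact_force: [-0.2, -0.6, 1.4]
opening: 0.428
finger_force: 25.0
```

Request:
{"method": "send_rows", "body": {"motion": [{"x": 0,"y": 0,"z": 0.1,"rx": 0,"ry": 0,"rz": 0,"jaw": 3},{"x": 0,"y": 0,"z": 0,"rx": 0,"ry": 0,"rz": 0,"jaw": 3},{"x": 0,"y": 0,"z": 0,"rx": 0,"ry": 0,"rz": 0,"jaw": 3},{"x": 0,"y": 0,"z": 0,"rx": 0,"ry": 0,"rz": 0,"jaw": 3},{"x": 0,"y": 0,"z": 0,"rx": 0,"ry": 0,"rz": 0,"jaw": 3}]}}

```text
clock: 13.35
tool_pos: [0.5738, 0.0172, 0.2188]
eef_rot: [-0.02, 1.0, 0.0, 0.0]
contact_force: [-0.3, -0.3, 4.0]
opening: 0.426
finger_force: 25.0
```

Board contact is near TCP .2205 and bar contact near .242, so the gap is about 30 mm: two slips leave about 13 mm for the wedge. Release and lift.

Request:
{"method": "send_rows", "body": {"motion": [{"x": 0,"y": 0,"z": 0,"rx": 0,"ry": 0,"rz": 0,"jaw": 5},{"x": 0,"y": 0,"z": 0,"rx": 0,"ry": 0,"rz": 0,"jaw": 5},{"x": 0,"y": 0,"z": 0,"rx": 0,"ry": 0,"rz": 0,"jaw": 5},{"x": 0,"y": 0,"z": -1.5,"rx": 0,"ry": 0,"rz": 0,"jaw": 5},{"x": 1,"y": 0,"z": -3,"rx": 0,"ry": 0,"rz": 0,"jaw": 5}]}}

```text
clock: 13.85
tool_pos: [0.5627, 0.016, 0.2618]
eef_rot: [-0.019, 1.0, -0.0, -0.003]
contact_force: [0.0, -0.7, 0.5]
opening: 0.565
finger_force: 0.0
```

Request:
{"method": "send_rows", "body": {"motion": [{"x": 4,"y": 0,"z": -3,"rx": 0,"ry": 0,"rz": 0,"jaw": 6},{"x": 4,"y": -1,"z": -1,"rx": 0,"ry": 0,"rz": 0,"jaw": 6},{"x": 1,"y": -4,"z": 0,"rx": 0,"ry": 0,"rz": 0,"jaw": 6},{"x": 0,"y": -4,"z": 0,"rx": 0,"ry": 0,"rz": 0,"jaw": 6},{"x": 0,"y": -4,"z": 0,"rx": 0,"ry": 0,"rz": 0,"jaw": 6}]}}

```text
clock: 14.35
tool_pos: [0.478, -0.1184, 0.3038]
eef_rot: [-0.02, 1.0, -0.0, -0.0]
contact_force: [0.6, 0.3, 0.6]
opening: 0.679
finger_force: 0.0
```

```bash
python3 - <<'E'
from plant import *
from h import *
C={n:Cam(snapshot(n)) for n in("scene","side")};c=C["scene"]
print(c.on([(366,265),(348,266),(283,327),(356,346),(276,268),(313,303),(366,299)],.005).round(3).tolist())
s=get_state();plan(s,slipgrip((.408,-.281),.205,-.045,.13),.205)
plan(s,slipgrip((.546,-.378),-.205,-.045,.13),-.205)
# slip now lying on the board: seen in scene, side?
ims=[cv2.resize(C[n].img[y:y+80,x:x+80,::-1],(400,400),interpolation=cv2.INTER_CUBIC) for n,(x,y) in {"scene":(275,135),"side":(240,150)}.items()]
cv2.imwrite("pics/p4.png",np.hstack(ims))
E
```

```text
[[0.575, -0.253, 0.005], [0.528, -0.225, 0.005], [0.247, -0.312, 0.005], [0.368, -0.468, 0.005], [0.344, -0.108, 0.005], [0.358, -0.288, 0.005], [0.489, -0.36, 0.005]]
turn [-0.004 -0.003 -0.176] shift cm [ 14.52 -13.98  17.29] | tcp [ 0.4776 -0.1238  0.3029] yaw 0.029 F [-0.5  0.7 -0.2] open 60.1 ff 0.0 t 14.45
turn [-0.004 -0.002  0.234] shift cm [ -7.37 -23.5   17.29] | tcp [ 0.4776 -0.1238  0.3029] yaw 0.029 F [-0.5  0.7 -0.2] open 60.1 ff 0.0 t 14.45
```

View pics/p4.png

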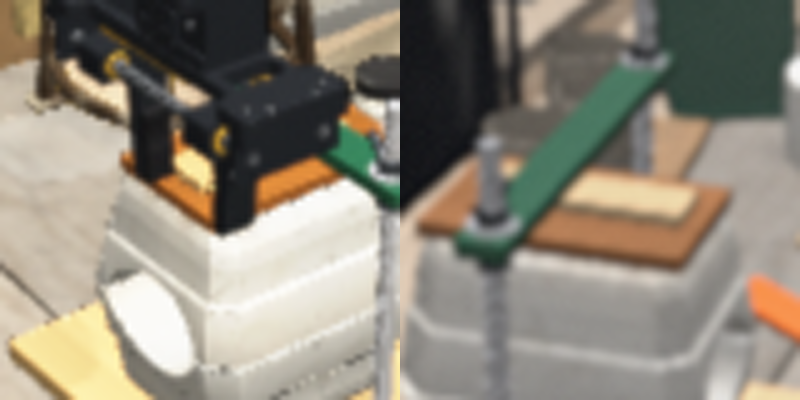

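The slip lies flat on the board under the bar (side crop 565–695, 175–215), so it is well placed. Next I'll take the slip at (.546, −.378).

Request:
{"method": "send_rows", "body": {"motion": [{"x": 0,"y": -1,"z": 0,"rx": 0,"ry": 0,"rz": 0.12,"jaw": 6},{"x": 0,"y": -1,"z": 0,"rx": 0,"ry": 0,"rz": 0.12,"jaw": 6},{"x": -1.2,"y": -3.6,"z": 3,"rx": 0,"ry": 0,"rz": 0,"jaw": 6},{"x": -1.2,"y": -3.6,"z": 3,"rx": 0,"ry": 0,"rz": 0,"jaw": 6},{"x": -1.2,"y": -3.6,"z": 3,"rx": 0,"ry": 0,"rz": 0,"jaw": 6}]}}

```text
clock: 14.95
tool_pos: [0.4923, -0.2504, 0.2125]
eef_rot: [0.1, 0.995, -0.0, -0.0]
contact_force: [0.3, 0.4, -0.3]
opening: 0.682
finger_force: 0.0
```

Request:
{"method": "send_rows", "body": {"motion": [{"x": -1.2,"y": -3.6,"z": 3,"rx": 0,"ry": 0,"rz": 0,"jaw": 6},{"x": -1.2,"y": -3.6,"z": 3,"rx": 0,"ry": 0,"rz": 0,"jaw": 6},{"x": -1.2,"y": -3.4,"z": 2,"rx": 0,"ry": 0,"rz": 0,"jaw": 6},{"x": 0,"y": 0,"z": 0,"rx": 0,"ry": 0,"rz": 0,"jaw": 6},{"x": 0,"y": 0,"z": 0,"rx": 0,"ry": 0,"rz": 0,"jaw": 6}]}}

```text
clock: 15.45
tool_pos: [0.5057, -0.3604, 0.1325]
eef_rot: [0.101, 0.995, 0.001, -0.001]
contact_force: [-0.1, -0.6, 0.5]
opening: 0.682
finger_force: 0.0
```

```bash
python3 - <<'E'
from plant import *
from h import *
for i in range(3): d=snapshot("wrist")
s=get_state();c=Cam(d);plan(s,slipgrip((.546,-.378),-.205,-.045,.13),-.205);cv2.imwrite("pics/w4.png",c.img[:,:,::-1])
r,y=slip_wrist(c,.0085);print((r+.06*np.array([np.cos(y),np.sin(y)])).round(4));plan(s,slipgrip(r,y,.015,.013),y)
E
```

```text
turn [0.001 0.001 0.007] shift cm [ 0.31 -1.1   0.45] | tcp [ 0.5072 -0.3587  0.1345] yaw -0.198 F [ 0.9 -0.1 -0.2] open 60.2 ff 0.0 t 15.6
mask [ 340    0   97  143 4862] [ 17  94 217]
slopes [0.231 0.205] width 0.0324 rear [ 0.3782 -0.277   0.0085] -0.2913 yaw 0.215
[ 0.4368 -0.2785]
turn [ 0.001  0.001 -0.413] shift cm [ 9.67  9.34 12.15] | tcp [ 0.5072 -0.3587  0.1345] yaw -0.198 F [ 0.9 -0.1 -0.2] open 60.2 ff 0.0 t 15.6
```

```bash
sed -i 's/(18,80,150),(28,170,255));m\[240:\]=0;m\[:,:180\]=0;m\[:,460:\]=0/(12,60,140),(28,170,255));m[240:]=0;m=cv2.morphologyEx(m,cv2.MORPH_OPEN,np.ones((5,5)))/; s/k=1+np.argmax(st\[1:,4\]);l=l==k/k=l[int(seed[1]),int(seed[0])] if seed is not None else 1+np.argmax(st[1:,4]);l=l==k/' h.py
python3 - <<'E'
from plant import *
from h import *
d=snapshot("wrist");s=get_state();c=Cam(d)
sd=c.proj(slipgrip((.546,-.378),-.205,-.045,.0085))[0];print(sd,c.proj(slipgrip((.546,-.378),-.205,-.06,.0085))[0])
r,y=slip_wrist(c,.0085,sd);print((r+.06*np.array([np.cos(y),np.sin(y)])).round(4));plan(s,slipgrip(r,y,.015,.045),y)
E
```

```text
[303.38672992 200.06012678] [303.2988244  182.58285123]
mask [ 282  181   46   59 2635] [ 17  92 217]
slopes [-0.209 -0.218] width 0.0383 rear [ 0.4862 -0.3641  0.0085] -0.364 yaw -0.211
[ 0.5449 -0.3765]
turn [0.001 0.001 0.012] shift cm [ 0.45 -0.93  8.96] | tcp [ 0.5072 -0.359   0.1346] yaw -0.198 F [1.  0.7 0.1] open 59.7 ff 0.0 t 15.65
```

Request:
{"method": "send_rows", "body": {"motion": [{"x": 0.5,"y": -0.9,"z": 1,"rx": 0,"ry": 0,"rz": 0.01,"jaw": 6},{"x": 0,"y": 0,"z": 4,"rx": 0,"ry": 0,"rz": 0,"jaw": 6},{"x": 0,"y": 0,"z": 4,"rx": 0,"ry": 0,"rz": 0,"jaw": 6},{"x": 0,"y": 0,"z": 0,"rx": 0,"ry": 0,"rz": 0,"jaw": 6},{"x": 0,"y": 0,"z": 0,"rx": 0,"ry": 0,"rz": 0,"jaw": 6}]}}

```text
clock: 16.15
tool_pos: [0.4992, -0.3684, 0.0437]
eef_rot: [0.105, 0.994, 0.0, -0.001]
contact_force: [1.3, -0.6, 0.8]
opening: 0.679
finger_force: 0.0
```

```bash
python3 - <<'E'
from plant import *
from h import *
for i in range(2):d=snapshot("wrist")
s=get_state();c=Cam(d)
r,y=slip_wrist(c,.0085,c.proj(slipgrip((.545,-.3765),-.21,-.055,.0085))[0]);plan(s,slipgrip(r,y,.015,.013),y);plan(s,slipgrip((.4862,-.364),-.21,.015,.013),-.21)
E
```

```text
mask [ 286  218   67   22 1462] [ 13  29 165]
slopes [-0.241 -0.279] width 0.0381 rear [ 0.4863 -0.3643  0.0085] -0.3638 yaw -0.255
turn [-0.001  0.003  0.044] shift cm [0.04 0.16 3.27] | tcp [ 0.5008 -0.3693  0.0457] yaw -0.211 F [-0.  -0.6  1. ] open 59.7 ff 0.0 t 16.25
turn [-0.001  0.003 -0.001] shift cm [0.03 0.21 3.27] | tcp [ 0.5008 -0.3693  0.0457] yaw -0.211 F [-0.  -0.6  1. ] open 59.7 ff 0.0 t 16.25
```

Request:
{"method": "send_rows", "body": {"motion": [{"x": 0,"y": 0.2,"z": 1.6,"rx": 0,"ry": 0,"rz": 0,"jaw": 6},{"x": 0,"y": 0,"z": 1.65,"rx": 0,"ry": 0,"rz": 0,"jaw": 6},{"x": 0,"y": 0,"z": 0,"rx": 0,"ry": 0,"rz": 0,"jaw": 6},{"x": 0,"y": 0,"z": 0,"rx": 0,"ry": 0,"rz": 0,"jaw": 6},{"x": 0,"y": 0,"z": 0,"rx": 0,"ry": 0,"rz": 0,"jaw": 3}]}}

```text
clock: 16.75
tool_pos: [0.5015, -0.3667, 0.0115]
eef_rot: [0.105, 0.994, -0.0, 0.001]
contact_force: [1.0, -0.3, 8.1]
opening: 0.613
finger_force: 3.5
```

Request:
{"method": "send_rows", "body": {"motion": [{"x": 0,"y": 0,"z": 0,"rx": 0,"ry": 0,"rz": 0,"jaw": 3},{"x": 0,"y": 0,"z": 0,"rx": 0,"ry": 0,"rz": 0,"jaw": 3},{"x": 0,"y": 0,"z": 0,"rx": 0,"ry": 0,"rz": 0,"jaw": 3},{"x": 0,"y": 0,"z": 0,"rx": 0,"ry": 0,"rz": 0,"jaw": 3},{"x": 0,"y": 0,"z": 0,"rx": 0,"ry": 0,"rz": 0,"jaw": 3}]}}

```text
clock: 17.25
tool_pos: [0.5012, -0.3667, 0.0115]
eef_rot: [0.105, 0.994, -0.0, 0.001]
contact_force: [-0.4, -0.1, 7.3]
opening: 0.43
finger_force: 26.3
```

Request:
{"method": "send_rows", "body": {"motion": [{"x": 0,"y": 0,"z": -2,"rx": 0,"ry": 0,"rz": 0,"jaw": 3},{"x": 1,"y": 0,"z": -4,"rx": 0,"ry": 0,"rz": 0,"jaw": 3},{"x": 2,"y": 0,"z": -4,"rx": 0,"ry": 0,"rz": -0.12,"jaw": 3},{"x": 2,"y": 0,"z": -4,"rx": 0,"ry": 0,"rz": -0.135,"jaw": 3},{"x": 0,"y": 2,"z": -4,"rx": 0,"ry": 0,"rz": 0,"jaw": 3}]}}

```text
clock: 17.75
tool_pos: [0.4455, -0.3415, 0.1912]
eef_rot: [-0.02, 1.0, -0.001, -0.003]
contact_force: [1.0, -1.0, 0.3]
opening: 0.424
finger_force: 24.9
```

Request:
{"method": "send_rows", "body": {"motion": [{"x": 0,"y": 4,"z": -4,"rx": 0,"ry": 0,"rz": 0,"jaw": 3},{"x": 0,"y": 4,"z": -2,"rx": 0,"ry": 0,"rz": 0,"jaw": 3},{"x": 0,"y": 4,"z": 0,"rx": 0,"ry": 0,"rz": 0,"jaw": 3},{"x": 0,"y": 4,"z": 0,"rx": 0,"ry": 0,"rz": 0,"jaw": 3},{"x": 0,"y": 4,"z": 0,"rx": 0,"ry": 0,"rz": 0,"jaw": 3}]}}

```text
clock: 18.25
tool_pos: [0.4409, -0.142, 0.2462]
eef_rot: [-0.022, 1.0, 0.0, -0.0]
contact_force: [0.3, 1.2, -0.7]
opening: 0.428
finger_force: 24.9
```

Request:
{"method": "send_rows", "body": {"motion": [{"x": 0,"y": 4,"z": 0,"rx": 0,"ry": 0,"rz": 0,"jaw": 3},{"x": 0,"y": 4,"z": 0,"rx": 0,"ry": 0,"rz": 0,"jaw": 3},{"x": 0,"y": 4,"z": 0,"rx": 0,"ry": 0,"rz": 0,"jaw": 3},{"x": 0,"y": 3,"z": 0,"rx": 0,"ry": 0,"rz": 0,"jaw": 3},{"x": 0,"y": 0,"z": 0,"rx": 0,"ry": 0,"rz": 0,"jaw": 3}]}}

```text
clock: 18.75
tool_pos: [0.4346, 0.0113, 0.2464]
eef_rot: [-0.026, 1.0, 0.001, 0.0]
contact_force: [-0.1, -0.5, -1.2]
opening: 0.427
finger_force: 24.9
```

```bash
python3 - <<'E'
from plant import *
from h import *
for i in range(4):d=snapshot("wrist")
s=get_state();plan(s,[*rel(-.14,-.001),.234],.045)
c=Cam(d);print(c.proj([s["tool_pos"]]))
slip_wrist(c,s["tool_pos"][2]-.003,(318,225))
E
```

```text
turn [-0.001 -0.001 -0.003] shift cm [-5.25  0.57  1.21] | tcp [0.4345 0.0052 0.2461] yaw 0.042 F [ 0.5 -0.2 -0.2] open 37.7 ff 24.9 t 18.95
[[314.92594344 270.91684839]]
mask [     0      0    640    400 240384] [ 14  26 183]
slopes [-0.215  0.365] width 0.241 rear [0.3222 0.0051 0.2431] 0.002 yaw 0.074
```

Request:
{"method": "send_rows", "body": {"motion": [{"x": 0,"y": 0.6,"z": 1.2,"rx": 0,"ry": 0,"rz": 0,"jaw": 3},{"x": -2.5,"y": 0,"z": 0,"rx": 0,"ry": 0,"rz": 0,"jaw": 3},{"x": -2.7,"y": 0,"z": 0,"rx": 0,"ry": 0,"rz": 0,"jaw": 3},{"x": 0,"y": 0,"z": 0,"rx": 0,"ry": 0,"rz": 0,"jaw": 3},{"x": 0,"y": 0,"z": 0,"rx": 0,"ry": 0,"rz": 0,"jaw": 3}]}}

```text
clock: 19.45
tool_pos: [0.4862, 0.0133, 0.2341]
eef_rot: [-0.021, 1.0, -0.0, -0.001]
contact_force: [0.1, 0.0, 0.6]
opening: 0.428
finger_force: 24.9
```

```bash
python3 - <<'E'
from plant import *
from h import *
snapshot("side")
s=get_state();plan(s,[*rel(-.053,-.001),.234],.045)
# held slip's front corners, predicted (top face) vs pale mask in the scene view
t=s["tool_pos"];u=np.array([np.cos(.042),np.sin(.042),0]);v=np.array([-u[1],u[0],0])
c=Cam(snapshot("scene"));print("pred",c.proj([t+.105*u+k*.019*v+[0,0,-.003] for k in(-1,1)]).round(1).tolist())
h=cv2.cvtColor(c.img,cv2.COLOR_RGB2HSV);m=cv2.inRange(h,(20,60,180),(30,140,255));m[:,:270]=0;m[:,350:]=0;m[:120]=0;m[185:]=0
for k in cv2.findContours(m,0,2)[0]:
    if cv2.contourArea(k)>8: print(cv2.approxPolyDP(k,1,True)[:,0].tolist())
E
```

```text
turn [-0.001 -0.002 -0.003] shift cm [-8.82 -0.03  0.01] | tcp [0.4854 0.0134 0.2341] yaw 0.042 F [ 0.5 -0.  -0.2] open 37.6 ff 24.9 t 19.5
pred [[322.9, 164.4], [315.7, 159.5]]
[[292, 169], [286, 171], [291, 176]]
[[333, 164], [328, 160], [325, 160], [322, 162], [318, 162], [316, 166], [304, 170], [302, 172], [304, 171], [305, 173], [307, 170], [310, 171], [312, 168], [317, 172], [319, 169], [322, 170], [324, 167], [327, 168], [329, 165]]
```

Request:
{"method": "send_rows", "body": {"motion": [{"x": -1.5,"y": 0,"z": 0,"rx": 0,"ry": 0,"rz": 0,"jaw": 3},{"x": -2,"y": 0,"z": 0,"rx": 0,"ry": 0,"rz": 0,"jaw": 3},{"x": -2,"y": 0,"z": 0,"rx": 0,"ry": 0,"rz": 0,"jaw": 3},{"x": -2,"y": 0,"z": 0,"rx": 0,"ry": 0,"rz": 0,"jaw": 3},{"x": -1.3,"y": 0,"z": 0,"rx": 0,"ry": 0,"rz": 0,"jaw": 3}]}}

```text
clock: 20.05
tool_pos: [0.5746, 0.0181, 0.2345]
eef_rot: [-0.022, 1.0, -0.0, -0.0]
contact_force: [-0.2, -0.0, -0.2]
opening: 0.424
finger_force: 24.9
```

Request:
{"method": "send_rows", "body": {"motion": [{"x": 0,"y": 0,"z": 0.2,"rx": 0,"ry": 0,"rz": 0,"jaw": 3},{"x": 0,"y": 0,"z": 0.2,"rx": 0,"ry": 0,"rz": 0,"jaw": 3},{"x": 0,"y": 0,"z": 0,"rx": 0,"ry": 0,"rz": 0,"jaw": 3},{"x": 0,"y": 0,"z": 0,"rx": 0,"ry": 0,"rz": 0,"jaw": 3},{"x": 0,"y": 0,"z": 0,"rx": 0,"ry": 0,"rz": 0,"jaw": 3}]}}

```text
clock: 20.55
tool_pos: [0.5737, 0.0186, 0.2307]
eef_rot: [-0.022, 1.0, -0.0, -0.0]
contact_force: [0.6, 0.1, -0.6]
opening: 0.428
finger_force: 24.9
```

Request:
{"method": "send_rows", "body": {"motion": [{"x": 0,"y": 0,"z": 0.15,"rx": 0,"ry": 0,"rz": 0,"jaw": 3},{"x": 0,"y": 0,"z": 0,"rx": 0,"ry": 0,"rz": 0,"jaw": 3},{"x": 0,"y": 0,"z": 0,"rx": 0,"ry": 0,"rz": 0,"jaw": 3},{"x": 0,"y": 0,"z": 0,"rx": 0,"ry": 0,"rz": 0,"jaw": 3},{"x": 0,"y": 0,"z": 0,"rx": 0,"ry": 0,"rz": 0,"jaw": 3}]}}

```text
clock: 21.05
tool_pos: [0.5743, 0.0187, 0.2291]
eef_rot: [-0.022, 1.0, 0.0, 0.0]
contact_force: [-0.0, -0.6, -1.3]
opening: 0.43
finger_force: 24.9
```

Request:
{"method": "send_rows", "body": {"motion": [{"x": 0,"y": 0,"z": 0.1,"rx": 0,"ry": 0,"rz": 0,"jaw": 3},{"x": 0,"y": 0,"z": 0,"rx": 0,"ry": 0,"rz": 0,"jaw": 3},{"x": 0,"y": 0,"z": 0,"rx": 0,"ry": 0,"rz": 0,"jaw": 3},{"x": 0,"y": 0,"z": 0,"rx": 0,"ry": 0,"rz": 0,"jaw": 3},{"x": 0,"y": 0,"z": 0,"rx": 0,"ry": 0,"rz": 0,"jaw": 3}]}}

```text
clock: 21.55
tool_pos: [0.5743, 0.0187, 0.2281]
eef_rot: [-0.022, 1.0, 0.0, 0.0]
contact_force: [0.2, -0.5, -0.3]
opening: 0.425
finger_force: 24.9
```

Request:
{"method": "send_rows", "body": {"motion": [{"x": 0,"y": 0,"z": 0.1,"rx": 0,"ry": 0,"rz": 0,"jaw": 3},{"x": 0,"y": 0,"z": 0,"rx": 0,"ry": 0,"rz": 0,"jaw": 3},{"x": 0,"y": 0,"z": 0,"rx": 0,"ry": 0,"rz": 0,"jaw": 3},{"x": 0,"y": 0,"z": 0,"rx": 0,"ry": 0,"rz": 0,"jaw": 3},{"x": 0,"y": 0,"z": 0,"rx": 0,"ry": 0,"rz": 0,"jaw": 3}]}}

```text
clock: 22.05
tool_pos: [0.5743, 0.0187, 0.2272]
eef_rot: [-0.022, 1.0, 0.0, 0.0]
contact_force: [0.4, -0.5, 1.4]
opening: 0.424
finger_force: 25.3
```

Request:
{"method": "send_rows", "body": {"motion": [{"x": 0,"y": 0,"z": 0,"rx": 0,"ry": 0,"rz": 0,"jaw": 5},{"x": 0,"y": 0,"z": 0,"rx": 0,"ry": 0,"rz": 0,"jaw": 5},{"x": 0,"y": 0,"z": 0,"rx": 0,"ry": 0,"rz": 0,"jaw": 5},{"x": 0,"y": 0,"z": -1.5,"rx": 0,"ry": 0,"rz": 0,"jaw": 5},{"x": 1,"y": 0,"z": -3,"rx": 0,"ry": 0,"rz": 0,"jaw": 5}]}}

```text
clock: 22.55
tool_pos: [0.5636, 0.0179, 0.2705]
eef_rot: [-0.022, 1.0, -0.0, -0.002]
contact_force: [-0.6, 0.6, 1.5]
opening: 0.562
finger_force: 0.0
```

Request:
{"method": "send_rows", "body": {"motion": [{"x": 4,"y": 0,"z": -1.5,"rx": 0,"ry": 0,"rz": 0,"jaw": 6},{"x": 4,"y": 2,"z": 0,"rx": 0,"ry": 0,"rz": 0,"jaw": 6},{"x": 3,"y": 4,"z": 0,"rx": 0,"ry": 0,"rz": 0,"jaw": 6},{"x": 3,"y": 4,"z": 0,"rx": 0,"ry": 0,"rz": -0.1,"jaw": 6},{"x": 2,"y": 4,"z": 1,"rx": 0,"ry": 0,"rz": -0.1,"jaw": 6}]}}

```text
clock: 23.05
tool_pos: [0.3933, 0.15, 0.278]
eef_rot: [-0.124, 0.992, 0.0, 0.001]
contact_force: [1.1, 0.5, -1.4]
opening: 0.681
finger_force: 0.0
```

```bash
python3 - <<'E'
from plant import *
from h import *
for i in range(3):d=snapshot("wrist")
s=get_state();plan(s,[.355,.255,.13],.245)
c=Cam(d);cv2.imwrite("pics/w5.png",c.img[:,:,::-1]);print(c.proj([[.398,.265,.01]]))
E
```

```text
turn [ 0.001 -0.001  0.006] shift cm [ 1.13 11.04 14.71] | tcp [0.3928 0.1507 0.2771] yaw 0.251 F [ 0.8 -0.3  0.8] open 59.7 ff 0.0 t 23.2
[[397.41495975 203.10589221]]
```

Request:
{"method": "send_rows", "body": {"motion": [{"x": 0,"y": 3,"z": 2,"rx": 0,"ry": 0,"rz": 0,"jaw": 6},{"x": 0,"y": 3,"z": 3,"rx": 0,"ry": 0,"rz": 0,"jaw": 6},{"x": 0,"y": 3,"z": 3,"rx": 0,"ry": 0,"rz": 0,"jaw": 6},{"x": 0,"y": 1.5,"z": 2,"rx": 0,"ry": 0,"rz": 0,"jaw": 6},{"x": 0,"y": 0,"z": 0,"rx": 0,"ry": 0,"rz": 0,"jaw": 6}]}}

```text
clock: 23.7
tool_pos: [0.3687, 0.2512, 0.1752]
eef_rot: [-0.123, 0.992, -0.001, -0.001]
contact_force: [-0.2, -0.6, 0.6]
opening: 0.686
finger_force: 0.0
```

```bash
cat >>h.py <<'E'
def wedge_poly(c,seed,top=255):
    hs=cv2.cvtColor(c.img,cv2.COLOR_RGB2HSV);m=cv2.inRange(hs,(6,60,40),(20,200,top));m[245:]=0;m=cv2.morphologyEx(m,cv2.MORPH_OPEN,np.ones((5,5)))
    n,l,st,_=cv2.connectedComponentsWithStats(m);k=l[int(seed[1]),int(seed[0])];print("seed hsv",hs[int(seed[1]),int(seed[0])],"k",k,st[k])
    b=max(cv2.findContours((l==k).astype(np.uint8),0,1)[0],key=len);return cv2.approxPolyDP(b,2.5,True)[:,0],b[:,0]
E
python3 - <<'E'
from plant import *
from h import *
for i in range(3):d=snapshot("wrist")
s=get_state();plan(s,[.355,.255,.13],.245)
c=Cam(d);np.savez("w6.npz",**d)
sd=c.proj([[.385,.263,.012]])[0];print(sd)
p,b=wedge_poly(c,sd)
for q in p: print(q,c.on(q,0)[0][:2].round(4),c.on(q,.022)[0][:2].round(4))
E
```

```text
turn [-0.001  0.001 -0.004] shift cm [1.33 0.96 4.76] | tcp [0.3702 0.2489 0.1776] yaw 0.241 F [-0.2  0.4  0.7] open 60.0 ff 0.0 t 23.85
[326.89741427 211.39323409]
seed hsv [ 15  86 177] k 64 [ 312  177   42   68 2357]
[316 177] [0.3564 0.2449] [0.3528 0.2441]
[312 244] [0.4265 0.2578] [0.4179 0.2561]
[343 244] [0.4186 0.2894] [0.4106 0.2855]
[353 185] [0.3554 0.2827] [0.3518 0.2793]
[350 180] [0.3512 0.2785] [0.348  0.2753]
```

```bash
python3 - <<'E'
from plant import *
from h import *
s=get_state();plan(s,[.361,.262,.07],.155)
E
```

```text
turn [-0.001  0.001  0.086] shift cm [ 0.71  1.43 10.76] | tcp [0.3702 0.2489 0.1776] yaw 0.241 F [-0.2  0.4  0.7] open 60.0 ff 0.0 t 23.85
```

Request:
{"method": "send_rows", "body": {"motion": [{"x": 0,"y": 0,"z": 1,"rx": 0,"ry": 0,"rz": 0.085,"jaw": 6},{"x": 0.7,"y": 1.4,"z": 3,"rx": 0,"ry": 0,"rz": 0,"jaw": 6},{"x": 0,"y": 0,"z": 4,"rx": 0,"ry": 0,"rz": 0,"jaw": 6},{"x": 0,"y": 0,"z": 2.8,"rx": 0,"ry": 0,"rz": 0,"jaw": 6},{"x": 0,"y": 0,"z": 0,"rx": 0,"ry": 0,"rz": 0,"jaw": 6}]}}

```text
clock: 24.35
tool_pos: [0.3602, 0.2615, 0.0677]
eef_rot: [-0.079, 0.997, -0.002, -0.001]
contact_force: [0.7, -0.4, 0.2]
opening: 0.684
finger_force: 0.0
```

```bash
python3 - <<'E'
from plant import *
from h import *
for i in range(3):d=snapshot("wrist")
s=get_state();c=Cam(d);np.savez("w7.npz",**d)
sd=c.proj([[.363,.263,.02]])[0];print(sd)
p,b=wedge_poly(c,sd)
for q in p: print(q,c.on(q,0)[0][:2].round(4),c.on(q,.022)[0][:2].round(4))
plan(s,[.361,.262,.015],.155)
# triangulate the left/right thick-end top corners across the two views
c6=Cam({k:v for k,v in np.load("w6.npz").items()})
o=p[np.lexsort((p[:,1],))][:3];print(o.tolist())
print(tri((c6,(316,177)),(c,min(o.tolist(),key=lambda q:q[0]))))
E
```

```text
[316.82155765 237.2440424 ]
seed hsv [ 14  90 161] k 72 [ 289  214   57   31 1712]
[292 215] [0.3573 0.2451] [0.3505 0.2459]
[290 244] [0.3782 0.2466] [0.3692 0.2472]
[344 244] [0.3724 0.2835] [0.364  0.2801]
[345 221] [0.3559 0.2812] [0.3493 0.2781]
[341 214] [0.3514 0.2776] [0.3453 0.2749]
turn [0.001 0.002 0.002] shift cm [ 0.03 -0.08  5.56] | tcp [0.3611 0.2629 0.0706] yaw 0.157 F [-0.1  0.   0.3] open 60.6 ff 0.0 t 24.5
[[341, 214], [292, 215], [345, 221]]
(array([0.35591972, 0.24502053, 0.00393221]), [np.float64(0.0002981220214108512), np.float64(0.0002981220214108093)])
```

The visible end edge triangulates to the bench (z ≈ .004), so it's the end face's bottom edge and the grip point is 4.5 mm further in. Descending and gripping harder.

Request:
{"method": "send_rows", "body": {"motion": [{"x": -0.45,"y": 0,"z": 2,"rx": 0,"ry": 0,"rz": 0,"jaw": 6},{"x": 0,"y": 0,"z": 2,"rx": 0,"ry": 0,"rz": 0,"jaw": 6},{"x": 0,"y": 0,"z": 1.5,"rx": 0,"ry": 0,"rz": 0,"jaw": 6},{"x": 0,"y": 0,"z": 0,"rx": 0,"ry": 0,"rz": 0,"jaw": 6},{"x": 0,"y": 0,"z": 0,"rx": 0,"ry": 0,"rz": 0,"jaw": 6}]}}

```text
clock: 25.0
tool_pos: [0.3681, 0.2649, 0.0332]
eef_rot: [-0.079, 0.997, -0.001, 0.0]
contact_force: [0.3, -0.4, 0.2]
opening: 0.682
finger_force: 0.0
```

Request:
{"method": "send_rows", "body": {"motion": [{"x": 0,"y": 0,"z": 0,"rx": 0,"ry": 0,"rz": 0,"jaw": 2.5},{"x": 0,"y": 0,"z": 0,"rx": 0,"ry": 0,"rz": 0,"jaw": 2.5},{"x": 0,"y": 0,"z": 0,"rx": 0,"ry": 0,"rz": 0,"jaw": 2.5},{"x": 0,"y": 0,"z": 0,"rx": 0,"ry": 0,"rz": 0,"jaw": 2.5},{"x": 0,"y": 0,"z": 0,"rx": 0,"ry": 0,"rz": 0,"jaw": 2.5}], "grip_force": 45}}

```text
clock: 25.5
tool_pos: [0.3673, 0.2647, 0.032]
eef_rot: [-0.079, 0.997, -0.002, -0.0]
contact_force: [-0.1, 0.4, 3.4]
opening: 0.285
finger_force: 1.6
```

```bash
python3 - <<'E'
from plant import *
from h import *
s=get_state();d=snapshot("wrist");c=Cam(d)
# where the thick end shows relative to the TCP: end face seen
hs=cv2.cvtColor(c.img,cv2.COLOR_RGB2HSV)[200:260,318];print([(200+i,*v) for i,v in enumerate(hs.tolist()) if i%4==0])
m=R.from_quat(s["eef_rot"]).as_matrix()
for e in(.005,.01,.015,.02): print(e,c.proj([s["tool_pos"]+m@[e,0,z] for z in(.015,-.007)]).round(1).tolist())
plan(s,[.40,.0,.27],.045)
E
```

```text
[(200, 15, 55, 199), (204, 14, 55, 195), (208, 14, 61, 185), (212, 13, 57, 185), (216, 14, 59, 196), (220, 15, 54, 198), (224, 14, 92, 89), (228, 15, 93, 90), (232, 15, 91, 87), (236, 15, 91, 163), (240, 16, 89, 161), (244, 15, 89, 164), (248, 15, 94, 169), (252, 14, 91, 166), (256, 15, 90, 170)]
0.005 [[316.2, 248.4], [316.0, 267.6]]
0.01 [[316.1, 239.1], [316.0, 257.1]]
0.015 [[316.1, 229.7], [316.0, 246.4]]
0.02 [[316.1, 220.2], [316.0, 235.5]]
turn [-0.004 -0.001  0.114] shift cm [ -2.08 -26.59 -23.8 ] | tcp [0.3673 0.2647 0.032 ] yaw 0.159 F [-0.1  0.4  3.4] open 25.1 ff 1.6 t 25.5
```

```bash
python3 - <<'E'
from plant import *
s=get_state();print(s["q"].round(3))
E
```

```text
[-0.699  0.91  -0.048  2.212  1.056  0.047 -0.054]
```

Request:
{"method": "send_rows", "body": {"motion": [{"x": 0,"y": 0,"z": 0,"rx": 0,"ry": 0,"rz": 0,"jaw": 6},{"x": 0,"y": 0,"z": 0,"rx": 0,"ry": 0,"rz": 0,"jaw": 6},{"x": 0,"y": 0,"z": 0,"rx": 0,"ry": 0,"rz": 0,"jaw": 6},{"x": 0,"y": 0,"z": 0.8,"rx": 0,"ry": 0,"rz": 0,"jaw": 6},{"x": 0,"y": 0,"z": 0.8,"rx": 0,"ry": 0,"rz": 0,"jaw": 6}]}}

```text
clock: 26.05
tool_pos: [0.368, 0.2651, 0.0198]
eef_rot: [-0.079, 0.997, -0.003, -0.001]
contact_force: [-0.3, -0.1, -0.3]
opening: 0.675
finger_force: 0.0
```

```bash
python3 - <<'E'
from plant import *
s=get_state();print(s["q"].round(3))
E
```

```text
[-0.697  0.937 -0.05   2.207  1.505  0.043 -0.502]
```

Request:
{"method": "send_rows", "body": {"motion": [{"x": 0,"y": 0,"z": 0.3,"rx": 0,"ry": 0,"rz": 0,"jaw": 6},{"x": 0,"y": 0,"z": 0.2,"rx": 0,"ry": 0,"rz": 0,"jaw": 6},{"x": 0,"y": 0,"z": 0,"rx": 0,"ry": 0,"rz": 0,"jaw": 6},{"x": 0,"y": 0,"z": 0,"rx": 0,"ry": 0,"rz": 0,"jaw": 6},{"x": 0,"y": 0,"z": 0,"rx": 0,"ry": 0,"rz": 0,"jaw": 6}]}}

```text
clock: 26.55
tool_pos: [0.368, 0.265, 0.0152]
eef_rot: [-0.079, 0.997, -0.003, -0.001]
contact_force: [0.2, -0.9, -0.3]
opening: 0.682
finger_force: 0.0
```

```bash
python3 - <<'E'
from plant import *
from h import *
d=snapshot("wrist");s=get_state();c=Cam(d);print(s["q"].round(3));plan(s,[.3675,.265,.015],.155)
p,b=wedge_poly(c,c.proj([s["tool_pos"]+[-.006,0,.005]])[0])
print(p.tolist())
m=R.from_quat(s["eef_rot"]).as_matrix()
hs=cv2.cvtColor(c.img,cv2.COLOR_RGB2HSV)
print([(y,*hs[y,318]) for y in range(180,262,4)])
for e in(.005,.01,.015): print(e,c.proj([s["tool_pos"]+m@[e,0,z] for z in(s["tool_pos"][2],s["tool_pos"][2]-.021)]).round(1).tolist())
E
```

```text
[-0.656  0.947 -0.116  2.205  1.59   0.098 -0.585]
turn [-0.006 -0.002  0.004] shift cm [0.05 0.01 0.02] | tcp [0.368  0.265  0.0152] yaw 0.159 F [0.7 0.4 1. ] open 59.9 ff 0.0 t 26.6
seed hsv [ 15  89 158] k 0 [     0      0    640    400 233327]
[[0, 0], [13, 1], [14, 5], [45, 7], [43, 13], [27, 20], [22, 17], [16, 19], [14, 14], [13, 17], [5, 15], [4, 10], [8, 9], [0, 11], [0, 399], [639, 399], [639, 221], [636, 217], [635, 220], [624, 218], [625, 211], [639, 207], [639, 177], [621, 178], [620, 174], [610, 177], [607, 172], [606, 175], [597, 174], [584, 179], [528, 173], [526, 169], [514, 167], [513, 163], [510, 168], [504, 168], [500, 162], [502, 157], [498, 155], [490, 159], [472, 150], [464, 150], [461, 145], [456, 151], [451, 151], [438, 144], [437, 150], [428, 151], [419, 144], [383, 146], [364, 141], [363, 137], [351, 139], [342, 133], [336, 135], [335, 130], [333, 134], [319, 130], [323, 122], [333, 128], [332, 118], [347, 115], [369, 118], [372, 122], [384, 121], [405, 129], [416, 128], [431, 134], [432, 131], [438, 134], [452, 132], [464, 138], [498, 138], [501, 142], [52
[... 1608 characters left out ...]
nt8(14), np.uint8(59), np.uint8(177)), (220, np.uint8(14), np.uint8(60), np.uint8(174)), (224, np.uint8(14), np.uint8(58), np.uint8(185)), (228, np.uint8(15), np.uint8(57), np.uint8(192)), (232, np.uint8(18), np.uint8(88), np.uint8(87)), (236, np.uint8(15), np.uint8(97), np.uint8(87)), (240, np.uint8(15), np.uint8(96), np.uint8(82)), (244, np.uint8(15), np.uint8(81), np.uint8(82)), (248, np.uint8(14), np.uint8(92), np.uint8(161)), (252, np.uint8(14), np.uint8(89), np.uint8(154)), (256, np.uint8(13), np.uint8(88), np.uint8(157)), (260, np.uint8(16), np.uint8(91), np.uint8(159))]
0.005 [[316.2, 248.2], [316.1, 266.4]]
0.01 [[316.2, 239.0], [316.1, 256.0]]
0.015 [[316.2, 229.6], [316.1, 245.4]]
```

The end face shows at rows 230–246, so the end is 14.5 mm behind the TCP. I'll back up 4 mm before gripping.

Request:
{"method": "send_rows", "body": {"motion": [{"x": 0.4,"y": 0,"z": 0,"rx": 0,"ry": 0,"rz": 0,"jaw": 6},{"x": 0,"y": 0,"z": 0,"rx": 0,"ry": 0,"rz": 0,"jaw": 6},{"x": 0,"y": 0,"z": 0,"rx": 0,"ry": 0,"rz": 0,"jaw": 6},{"x": 0,"y": 0,"z": 0,"rx": 0,"ry": 0,"rz": 0,"jaw": 2.5},{"x": 0,"y": 0,"z": 0,"rx": 0,"ry": 0,"rz": 0,"jaw": 2.5}], "grip_force": 45}}

```text
clock: 27.1
tool_pos: [0.3642, 0.2644, 0.0152]
eef_rot: [-0.08, 0.997, -0.003, -0.001]
contact_force: [-0.2, -0.8, 0.2]
opening: 0.527
finger_force: 0.0
```

Request:
{"method": "send_rows", "body": {"motion": [{"x": 0,"y": 0,"z": 0,"rx": 0,"ry": 0,"rz": 0,"jaw": 2.5},{"x": 0,"y": 0,"z": 0,"rx": 0,"ry": 0,"rz": 0,"jaw": 2.5},{"x": 0,"y": 0,"z": 0,"rx": 0,"ry": 0,"rz": 0,"jaw": 2.5},{"x": 0,"y": 0,"z": 0,"rx": 0,"ry": 0,"rz": 0,"jaw": 2.5},{"x": 0,"y": 0,"z": 0,"rx": 0,"ry": 0,"rz": 0,"jaw": 2.5}]}}

```text
clock: 27.6
tool_pos: [0.3641, 0.2644, 0.0151]
eef_rot: [-0.08, 0.997, -0.003, -0.001]
contact_force: [-0.3, 0.4, -0.3]
opening: 0.376
finger_force: 44.9
```

```bash
python3 - <<'E'
from plant import *
from h import *
d=snapshot("wrist");s=get_state();c=Cam(d);print(s["q"].round(3));plan(s,[.3675,.265,.015],.155)
m=R.from_quat(s["eef_rot"]).as_matrix();hs=cv2.cvtColor(c.img,cv2.COLOR_RGB2HSV)
v=hs[215:275,318,2].astype(int);print(v.tolist())
for e in(.005,.01,.015): print(e,c.proj([s["tool_pos"]+m@[e,0,z] for z in(s["tool_pos"][2],s["tool_pos"][2]-.021)]).round(1).tolist())
E
```

```text
[-0.631  0.948 -0.165  2.214  1.634  0.137 -0.632]
turn [-0.005 -0.003  0.004] shift cm [-0.35  0.01  0.01] | tcp [0.3641 0.2644 0.0151] yaw 0.159 F [0.5 0.8 0.4] open 33.7 ff 44.9 t 27.65
[197, 199, 199, 195, 193, 191, 185, 188, 184, 183, 182, 180, 184, 183, 186, 189, 192, 192, 195, 199, 195, 199, 197, 186, 143, 93, 91, 88, 90, 88, 92, 90, 91, 90, 91, 93, 89, 91, 90, 111, 137, 156, 174, 175, 174, 179, 177, 176, 172, 173, 175, 177, 179, 177, 177, 175, 173, 172, 169, 166]
0.005 [[316.1, 248.3], [316.0, 266.4]]
0.01 [[316.1, 239.0], [316.0, 256.0]]
0.015 [[316.1, 229.6], [315.9, 245.4]]
```

Request:
{"method": "send_rows", "body": {"motion": [{"x": 0,"y": 0,"z": -1,"rx": 0,"ry": 0,"rz": 0,"jaw": 2.5},{"x": 0,"y": 0,"z": -2,"rx": 0,"ry": 0,"rz": 0,"jaw": 2.5},{"x": -1,"y": 0,"z": -3,"rx": 0,"ry": 0,"rz": 0,"jaw": 2.5},{"x": -2,"y": 0,"z": -3,"rx": 0,"ry": 0,"rz": 0,"jaw": 2.5},{"x": -2,"y": 0,"z": -3,"rx": 0,"ry": 0,"rz": 0,"jaw": 2.5}]}}

```text
clock: 28.15
tool_pos: [0.4128, 0.2726, 0.1207]
eef_rot: [-0.079, 0.997, -0.003, 0.0]
contact_force: [0.9, 0.4, -1.5]
opening: 0.38
finger_force: 44.9
```

Request:
{"method": "send_rows", "body": {"motion": [{"x": 0,"y": 0,"z": -4,"rx": 0,"ry": 0,"rz": 0.05,"jaw": 2.5},{"x": 0,"y": -2,"z": -4,"rx": 0,"ry": 0,"rz": 0.06,"jaw": 2.5},{"x": 0,"y": -3,"z": -4,"rx": 0,"ry": 0,"rz": 0,"jaw": 2.5},{"x": 0,"y": -3,"z": -2,"rx": 0,"ry": 0,"rz": 0,"jaw": 2.5},{"x": 0,"y": -3,"z": 0,"rx": 0,"ry": 0,"rz": 0,"jaw": 2.5}]}}

```text
clock: 28.65
tool_pos: [0.4201, 0.1638, 0.2626]
eef_rot: [-0.024, 1.0, -0.002, 0.005]
contact_force: [0.6, 0.0, -0.7]
opening: 0.38
finger_force: 44.9
```

Request:
{"method": "send_rows", "body": {"motion": [{"x": 0,"y": -3,"z": 0,"rx": 0,"ry": 0,"rz": 0,"jaw": 2.5},{"x": 0,"y": -3,"z": 0,"rx": 0,"ry": 0,"rz": 0,"jaw": 2.5},{"x": 0,"y": -3,"z": 0,"rx": 0,"ry": 0,"rz": 0,"jaw": 2.5},{"x": 0,"y": -2,"z": 0,"rx": 0,"ry": 0,"rz": 0,"jaw": 2.5},{"x": 0,"y": 0,"z": 0,"rx": 0,"ry": 0,"rz": 0,"jaw": 2.5}]}}

```text
clock: 29.15
tool_pos: [0.4237, 0.0508, 0.2601]
eef_rot: [-0.021, 1.0, -0.004, 0.001]
contact_force: [0.4, -0.9, -0.8]
opening: 0.379
finger_force: 44.9
```

```bash
python3 - <<'E'
from plant import *
from h import *
for i in range(2):snapshot("side")
s=get_state();print(s["q"].round(2));plan(s,[*rel(-.17,0),.2415],.045)
E
```

```text
[ 0.31  0.52 -0.82  2.1   0.57  0.76  0.74]
turn [-0.004  0.004  0.003] shift cm [-3.05 -4.31  1.92] | tcp [0.4243 0.0545 0.2607] yaw 0.048 F [ 0.3  0.3 -0. ] open 33.4 ff 44.9 t 29.25
```

Request:
{"method": "send_rows", "body": {"motion": [{"x": 0,"y": -2.3,"z": 0,"rx": -0.004,"ry": 0.004,"rz": 0.003,"jaw": 2.5},{"x": -1,"y": -2,"z": 0.9,"rx": 0,"ry": 0,"rz": 0,"jaw": 2.5},{"x": -2,"y": 0,"z": 1,"rx": 0,"ry": 0,"rz": 0,"jaw": 2.5},{"x": 0,"y": 0,"z": 0,"rx": 0,"ry": 0,"rz": 0,"jaw": 2.5},{"x": 0,"y": 0,"z": 0,"rx": 0,"ry": 0,"rz": 0,"jaw": 2.5}]}}

```text
clock: 29.75
tool_pos: [0.4561, 0.0143, 0.2418]
eef_rot: [-0.024, 1.0, 0.0, -0.0]
contact_force: [-0.2, -1.0, -0.7]
opening: 0.382
finger_force: 44.9
```

```bash
python3 - <<'E'
from plant import *
from h import *
C={n:Cam(snapshot(n)) for n in("scene","side")}
s=get_state();plan(s,[*rel(-.17,0),.2415],.045)
ims=[cv2.resize(C[n].img[y:y+80,x:x+80,::-1],(400,400),interpolation=cv2.INTER_CUBIC) for n,(x,y) in {"scene":(275,125),"side":(245,145)}.items()]
cv2.imwrite("pics/p5.png",np.hstack(ims))
# predicted wedge outline and slip-stack outline for the side view
t=s["tool_pos"];u=np.array([np.cos(.045),np.sin(.045),0]);v=np.array([-u[1],u[0],0])
c=C["side"]
print("thin end bottom +y",c.proj([t+.085*u+.017*v-[0,0,.0151]]).round(1),"thick end bottom",c.proj([t-.01*u+.017*v-[0,0,.0151]]).round(1))
print("slip2 top rear +y",c.proj([[*rel(-.068,.019),.2247]]).round(1),"rear -y",c.proj([[*rel(-.068,-.019),.2247]]).round(1),"slip1 bottom rear",c.proj([[*rel(-.068,.019),.2077]]).round(1))
E
```

```text
turn [-0.001 -0.     0.003] shift cm [-0.09 -0.1   0.06] | tcp [0.4557 0.0138 0.2421] yaw 0.048 F [ 0.8 -0.2  0. ] open 33.4 ff 44.9 t 29.85
thin end bottom +y [[302.1 191.1]] thick end bottom [[335.2 195.7]]
slip2 top rear +y [[295.9 191.1]] rear -y [[299.8 185.8]] slip1 bottom rear [[295.8 196.6]]
```

View pics/p5.png

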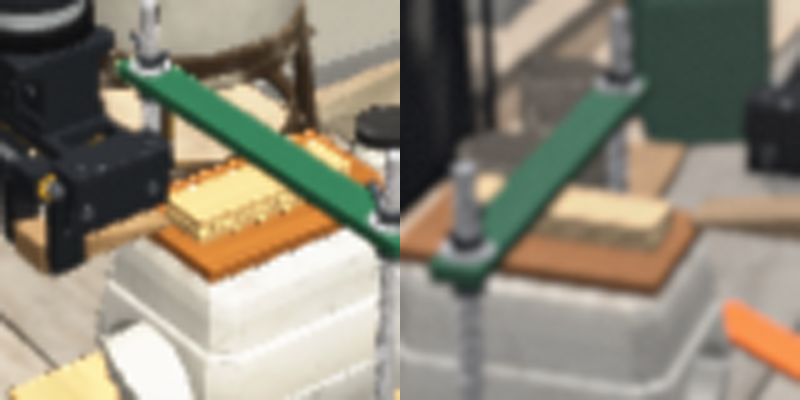

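The stack is neat: two slips under the bar, wedge level behind them just clear of the top slip (side crop: slip corner (670,215), wedge tip (697,215)). Sliding in.

Request:
{"method": "send_rows", "body": {"motion": [{"x": -1.5,"y": 0,"z": 0,"rx": 0,"ry": 0,"rz": 0.003,"jaw": 2.5},{"x": -2,"y": 0,"z": 0,"rx": 0,"ry": 0,"rz": 0,"jaw": 2.5},{"x": -2,"y": 0,"z": 0,"rx": 0,"ry": 0,"rz": 0,"jaw": 2.5},{"x": -2,"y": 0,"z": 0,"rx": 0,"ry": 0,"rz": 0,"jaw": 2.5},{"x": -1.5,"y": 0,"z": 0,"rx": 0,"ry": 0,"rz": 0,"jaw": 2.5}]}}

```text
clock: 30.35
tool_pos: [0.5469, 0.0173, 0.2424]
eef_rot: [-0.022, 1.0, -0.0, 0.0]
contact_force: [-0.9, -0.6, -0.1]
opening: 0.379
finger_force: 44.9
```

Request:
{"method": "send_rows", "body": {"motion": [{"x": 0,"y": 0,"z": 0.1,"rx": 0,"ry": 0,"rz": 0,"jaw": 2.5},{"x": 0,"y": 0,"z": 0,"rx": 0,"ry": 0,"rz": 0,"jaw": 2.5},{"x": 0,"y": 0,"z": 0,"rx": 0,"ry": 0,"rz": 0,"jaw": 2.5},{"x": 0,"y": 0,"z": 0,"rx": 0,"ry": 0,"rz": 0,"jaw": 2.5},{"x": 0,"y": 0,"z": 0,"rx": 0,"ry": 0,"rz": 0,"jaw": 2.5}]}}

```text
clock: 30.85
tool_pos: [0.5458, 0.0163, 0.241]
eef_rot: [-0.021, 1.0, -0.001, -0.0]
contact_force: [0.5, -0.1, 0.3]
opening: 0.381
finger_force: 44.9
```

Request:
{"method": "send_rows", "body": {"motion": [{"x": 0,"y": 0,"z": 0.1,"rx": 0,"ry": 0,"rz": 0,"jaw": 2.5},{"x": 0,"y": 0,"z": 0,"rx": 0,"ry": 0,"rz": 0,"jaw": 2.5},{"x": 0,"y": 0,"z": 0,"rx": 0,"ry": 0,"rz": 0,"jaw": 2.5},{"x": 0,"y": 0,"z": 0,"rx": 0,"ry": 0,"rz": 0,"jaw": 2.5},{"x": 0,"y": 0,"z": 0,"rx": 0,"ry": 0,"rz": 0,"jaw": 2.5}]}}

```text
clock: 31.35
tool_pos: [0.5464, 0.0164, 0.2398]
eef_rot: [-0.021, 1.0, -0.0, 0.0]
contact_force: [0.6, 0.3, 0.3]
opening: 0.383
finger_force: 44.9
```

Request:
{"method": "send_rows", "body": {"motion": [{"x": -0.8,"y": 0.1,"z": 0.05,"rx": 0,"ry": 0,"rz": 0,"jaw": 2.5},{"x": -0.8,"y": 0,"z": 0,"rx": 0,"ry": 0,"rz": 0,"jaw": 2.5},{"x": -0.6,"y": 0,"z": 0,"rx": 0,"ry": 0,"rz": 0,"jaw": 2.5},{"x": 0,"y": 0,"z": 0,"rx": 0,"ry": 0,"rz": 0,"jaw": 2.5},{"x": 0,"y": 0,"z": 0,"rx": 0,"ry": 0,"rz": 0,"jaw": 2.5}]}}

```text
clock: 31.85
tool_pos: [0.5689, 0.0186, 0.2394]
eef_rot: [-0.021, 1.0, -0.0, 0.001]
contact_force: [-0.1, -0.7, 0.7]
opening: 0.38
finger_force: 44.9
```

Request:
{"method": "send_rows", "body": {"motion": [{"x": -0.2,"y": 0,"z": 0,"rx": 0,"ry": 0,"rz": 0,"jaw": 2.5},{"x": -0.2,"y": 0,"z": 0,"rx": 0,"ry": 0,"rz": 0,"jaw": 2.5},{"x": 0,"y": 0,"z": 0,"rx": 0,"ry": 0,"rz": 0,"jaw": 2.5},{"x": 0,"y": 0,"z": 0,"rx": 0,"ry": 0,"rz": 0,"jaw": 2.5},{"x": 0,"y": 0,"z": 0,"rx": 0,"ry": 0,"rz": 0,"jaw": 2.5}]}}

```text
clock: 32.35
tool_pos: [0.5723, 0.0184, 0.2393]
eef_rot: [-0.021, 1.0, -0.001, 0.0]
contact_force: [-0.5, 0.2, 0.9]
opening: 0.378
finger_force: 44.9
```

Request:
{"method": "send_rows", "body": {"motion": [{"x": -0.2,"y": 0,"z": 0,"rx": 0,"ry": 0,"rz": 0,"jaw": 2.5},{"x": -0.2,"y": 0,"z": 0.05,"rx": 0,"ry": 0,"rz": 0,"jaw": 2.5},{"x": 0,"y": 0,"z": 0,"rx": 0,"ry": 0,"rz": 0,"jaw": 2.5},{"x": 0,"y": 0,"z": 0,"rx": 0,"ry": 0,"rz": 0,"jaw": 2.5},{"x": 0,"y": 0,"z": 0,"rx": 0,"ry": 0,"rz": 0,"jaw": 2.5}]}}

```text
clock: 32.85
tool_pos: [0.5765, 0.0186, 0.2389]
eef_rot: [-0.021, 1.0, -0.0, 0.0]
contact_force: [0.1, -0.4, 1.8]
opening: 0.382
finger_force: 44.9
```

Request:
{"method": "send_rows", "body": {"motion": [{"x": -0.2,"y": 0,"z": 0,"rx": 0,"ry": 0,"rz": 0,"jaw": 2.5},{"x": -0.2,"y": 0,"z": 0.05,"rx": 0,"ry": 0,"rz": 0,"jaw": 2.5},{"x": 0,"y": 0,"z": 0,"rx": 0,"ry": 0,"rz": 0,"jaw": 2.5},{"x": 0,"y": 0,"z": 0,"rx": 0,"ry": 0,"rz": 0,"jaw": 2.5},{"x": 0,"y": 0,"z": 0,"rx": 0,"ry": 0,"rz": 0,"jaw": 2.5}]}}

```text
clock: 33.35
tool_pos: [0.5804, 0.0188, 0.2384]
eef_rot: [-0.021, 1.0, -0.0, 0.0]
contact_force: [-1.7, -0.2, 2.9]
opening: 0.38
finger_force: 44.9
```

Request:
{"method": "send_rows", "body": {"motion": [{"x": -0.2,"y": 0,"z": 0,"rx": 0,"ry": 0,"rz": 0,"jaw": 2.5},{"x": -0.1,"y": 0,"z": 0.04,"rx": 0,"ry": 0,"rz": 0,"jaw": 2.5},{"x": 0,"y": 0,"z": 0,"rx": 0,"ry": 0,"rz": 0,"jaw": 2.5},{"x": 0,"y": 0,"z": 0,"rx": 0,"ry": 0,"rz": 0,"jaw": 2.5},{"x": 0,"y": 0,"z": 0,"rx": 0,"ry": 0,"rz": 0,"jaw": 2.5}]}}

```text
clock: 33.85
tool_pos: [0.583, 0.019, 0.2382]
eef_rot: [-0.021, 1.0, -0.001, -0.0]
contact_force: [-3.4, -0.4, 6.6]
opening: 0.379
finger_force: 44.9
```

```bash
python3 - <<'E'
from plant import *
from h import *
s=get_state();plan(s,[*rel(-.042,0),.2375],.045);print(s["moment"])
E
```

```text
turn [-0.001 -0.    -0.003] shift cm [-0.15 -0.04  0.07] | tcp [0.583  0.019  0.2382] yaw 0.042 F [-3.4 -0.4  6.6] open 33.4 ff 44.9 t 33.85
[-0.1750672   0.68264318 -0.05062611]
```

Request:
{"method": "send_rows", "body": {"motion": [{"x": -0.1,"y": 0,"z": 0,"rx": 0,"ry": 0,"rz": 0,"jaw": 2.5},{"x": -0.1,"y": 0,"z": 0,"rx": 0,"ry": 0,"rz": 0,"jaw": 2.5},{"x": 0,"y": 0,"z": 0,"rx": 0,"ry": 0,"rz": 0,"jaw": 2.5},{"x": 0,"y": 0,"z": 0,"rx": 0,"ry": 0,"rz": 0,"jaw": 2.5},{"x": 0,"y": 0,"z": 0,"rx": 0,"ry": 0,"rz": 0,"jaw": 2.5}]}}

```text
clock: 34.35
tool_pos: [0.584, 0.019, 0.2382]
eef_rot: [-0.021, 1.0, -0.001, -0.001]
contact_force: [-4.7, -0.5, 8.2]
opening: 0.381
finger_force: 44.9
```

Request:
{"method": "send_rows", "body": {"motion": [{"x": -0.1,"y": 0,"z": 0,"rx": 0,"ry": 0,"rz": 0,"jaw": 2.5},{"x": -0.1,"y": 0,"z": 0,"rx": 0,"ry": 0,"rz": 0,"jaw": 2.5},{"x": 0,"y": 0,"z": 0,"rx": 0,"ry": 0,"rz": 0,"jaw": 2.5},{"x": 0,"y": 0,"z": 0,"rx": 0,"ry": 0,"rz": 0,"jaw": 2.5},{"x": 0,"y": 0,"z": 0,"rx": 0,"ry": 0,"rz": 0,"jaw": 2.5}]}}

```text
clock: 34.85
tool_pos: [0.5844, 0.0191, 0.2381]
eef_rot: [-0.022, 1.0, -0.001, -0.003]
contact_force: [-9.5, -0.8, 11.0]
opening: 0.38
finger_force: 44.9
```

Request:
{"method": "send_rows", "body": {"motion": [{"x": -0.1,"y": 0,"z": -0.03,"rx": 0,"ry": 0,"rz": 0,"jaw": 2.5},{"x": -0.1,"y": 0,"z": 0,"rx": 0,"ry": 0,"rz": 0,"jaw": 2.5},{"x": 0,"y": 0,"z": 0,"rx": 0,"ry": 0,"rz": 0,"jaw": 2.5},{"x": 0,"y": 0,"z": 0,"rx": 0,"ry": 0,"rz": 0,"jaw": 2.5},{"x": 0,"y": 0,"z": 0,"rx": 0,"ry": 0,"rz": 0,"jaw": 2.5}]}}

```text
clock: 35.35
tool_pos: [0.5848, 0.0191, 0.2381]
eef_rot: [-0.022, 1.0, -0.002, -0.005]
contact_force: [-13.2, -1.2, 12.0]
opening: 0.381
finger_force: 44.9
```

```bash
python3 - <<'E'
from plant import *
from h import *
s=get_state();plan(s,[*rel(-.042,0),.2375],.045);print(s["moment"])
C={n:Cam(snapshot(n)) for n in("scene","side")};np.set_printoptions(precision=2,suppress=True)
# board height: side view, robot-side edge of the board: vertical profile across its top edge, and mould joint line
c=C["side"];g=cv2.cvtColor(c.img,cv2.COLOR_RGB2HSV)
for n,P in {"side":[-.08,.05],"scene":[-.08,-.05]}.items():
    c=C[n];print(n,"pred corner z .2077/.2057",c.proj([[*rel(*P),z] for z in(.2077,.2057)]).tolist())
s=get_state();plan(s,[*rel(-.042,0),.2375],.045)
E
```

```text
turn [-0.003 -0.009 -0.002] shift cm [ 0.03 -0.05  0.06] | tcp [0.5848 0.0191 0.2381] yaw 0.043 F [-13.2  -1.2  12. ] open 33.6 ff 44.9 t 35.35
[-0.38837867  2.67466827 -0.05871637]
side pred corner z .2077/.2057 [[296.6222809175871, 201.78552968659972], [296.61690729701377, 202.4346874806731]]
scene pred corner z .2077/.2057 [[317.5529632520529, 179.42939551353794], [317.55824216470603, 179.97331350290614]]
turn [-0.   -0.01 -0.  ] shift cm [ 0.02 -0.05  0.06] | tcp [0.58 0.02 0.24] yaw 0.043 F [-13.6  -1.2  13.2] open 33.6 ff 44.9 t 35.45
```

```bash
python3 - <<'E'
from plant import *
from h import *
for n,boxes in {"side":{"board":(270,195,25,12),"upper":(246,206,52,14),"base":(235,255,60,25)},"scene":{"upper":(310,182,30,16),"base":(290,215,60,30)}}.items():
    a=cv2.imread(f"pics/{n}0.png",0).astype(np.float32);b=cv2.cvtColor(np.mean([snapshot(n)["img"] for _ in range(2)],axis=0).astype(np.uint8),cv2.COLOR_RGB2GRAY).astype(np.float32)
    for k,(x,y,w,h) in boxes.items():
        W=np.eye(2,3,dtype=np.float32)
        try: cc,W=cv2.findTransformECC(a[y:y+h,x:x+w],b[y:y+h,x:x+w],W,cv2.MOTION_TRANSLATION,(3,200,1e-6),None,1);print(n,k,round(cc,3),W[:,2].round(2))
        except cv2.error as e: print(n,k,"fail")
s=get_state();print(s["contact_force"],s["tool_pos"],s["clock"])
E
```

```text
side board 0.998 [1.15 0.81]
side upper 0.99 [0.06 0.63]
side base 0.999 [ 0.03 -0.01]
scene upper 0.852 [-0.38  0.02]
scene base 1.0 [ 0. -0.]
[-13.39700931  -0.53313054  12.88919912] [0.58475544 0.01908116 0.23812383] 35.65
```

The upper mould has moved down 0.63 px in the side view, which is about 2 mm, while the base has not moved: the joint is shut and the wedge is tight at about 13 N. Handing in.

```bash
python3 -c "
from plant import *
print(finish_job())"
```

```text
the job is handed in; nothing more can be done
None
```

The job is handed in: two slips are stacked under the crossbar and the wedge is tight on top of them, still gripped and held in at about 13 N. The side camera shows the upper mould about 2 mm lower, so I take the joint as shut; I don't have the judge's verdict.

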